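Dial the combination of the kitchen's lockbox and raise its lid

ROBOT

A 6-joint arm with a two-finger parallel gripper is mounted at the origin on a cart in front of the work surface, level with it; the furniture and walls round the work are solid. World frame = base frame: x ahead of the robot, y to its left, z up, the work surface at z = 0. Lengths are in m, angles in degrees, forces in N, time in s.
With the tool pointing down it reaches from about 0.25 to 0.725 m from the base axis. Payload 9.7 kg.
Tool frame: the origin (TCP) lies between the finger pads; the fingertips stand 11 mm ahead of it and the grasp point (between the pads) lies 8 mm behind it; z points along the fingers, y is the direction in which the jaws open and shut (so a half turn about z gives the same grasp; the last joint's range is limited). The gripper opens to 85 mm and grips with 20 to 120 N. Pads are 22 mm wide; open, the fingers measure 114 mm over their backs; the gripper's body (76 mm by 85 mm) begins 54 mm behind the grasp point. The pads swing forward as they close: fully open they stand 13 mm farther back than shut.
Start: joints at [68.354, 4.979, 10.078, 95.1, 0, 90], TCP at [0.203, 0.511, 0.242] pointing down, gripper open.
Joint ranges: [-179.16, 179.16], [-48.56, 103.87], [-65.8, 70.77], [-126.05, 130.52], [-82.76, 87.17], [-180, 180]. Speed limits (degrees/s): [127.2, 127.2, 147.25, 180, 180, 180].

INTERFACE

Orientations are given as [roll, pitch, yaw] about the fixed x, y, z axes, in that order (R = Rz(yaw) Ry(pitch) Rx(roll)).
In Python, from workcell import bot gives the robot as it stands.
- The arm moves only by the tool play_rows, never from a script. Its argument "targets" is a list of rows, each an object of numbers: "fingers": the gripper command: -1 is shut, 1 is fully open, values between are in proportion; "x", "y", "z": the shift along the tool's x, y, z in m; "wx", "wy", "wz": the turn, a rotation vector about the tool's x, y, z in degrees. In form: [{"fingers": .., "x": .., "y": .., "z": .., "wx": .., "wy": .., "wz": ..}, ...]. A call has 1 to 20 rows; each row is the pose to reach, as a shift and turn from the pose commanded when the call began, along the tool's axes at that moment; what a row does not reach only later rows make up. A row lasts 1/12 s, in which the tool goes at most 41.7 mm and 7.16 degrees, less where a joint would pass 70% of its speed; a pose out of reach is approached as far as the arm can. A call with a gripper value outside its range is refused whole. The fingers move at their own pace and stop on an object; "grip_force" is the grip in N (left out, the last holds). Time passes only in rows, so rows that repeat a pose let the fingers close. It gives the time, the measured TCP pose, the force and the opening at its end, in the units of the state.
- bot.get_obs(): the state, without advancing time (a new reading comes with each control period).
- bot.camera(name): name is "scene" or "top" or "wrist"; returns (picture, depth): 384x512x3 uint8, blue, green, red; 384x512 float32, m along the optical axis (not along the pixel's ray), 0 where there is no reading.
- bot.get_calibration(name): a dict with "fx", "fy", "cx", "cy" (pixels), "camera_from_world" (4x4, takes a point from world to camera coordinates). Camera axes: x right, y down, z forward; pixel columns grow to the right and rows downward; lengths in m; the calibration is good to about 2 mm. The wrist camera is an equidistant fisheye: a pixel r from the principal point sees the ray r / f radians off the axis. A picture is of the moment at which its call begins: read the wrist's pose just before it. get_calibration takes no time and is no camera call; for the wrist camera it gives the pose at the moment of the call.
- bot.job_done(): hands the job in, once; it reports no verdict.
Trained networks look in the newest picture that a camera, given by its name, has taken for a name from the list of things; names that differ only in an ending like _2 or _b are one class to them, and where a whole thing is asked for, a point or a joint stands for the part that bears it (a point fixed in the world has none). Each returns a list of dicts, best first, with "confidence" (0 to 1); they miss things now and then, are a little off and sometimes report something else, mostly with a low value. They report only what shows in the picture. A call takes as long as a camera call.
- bot.look_for(query, camera): "extent" ([left, top, right, bottom] in pixels, round what is visible of it).
- bot.outline_of(query, camera): "region" (384x512 bool, what is visible of it) and "extent" ([left, top, right, bottom] in pixels, round what is visible of it).
- bot.place_of(query, camera): "point" ([row, column] in pixels: a listed point, or the origin of a listed thing).
The state is a dict: "time": time; "q": joint angles; "qd": joint speeds; "joint_efforts": joint torques, N m; "ee_pos": TCP position; "tcp_rot": TCP orientation; "wrist_force": force on the tool from outside, world axes, zero at the start; "torque": the same for the moment, N m; "opening": finger opening in m.
Only numpy, scipy, OpenCV 4.12 (cv2) and the standard library are available. Lean on these libraries where they do the work, as an engineer would, in place of code of your own. Each camera call takes 0.05 s, during which the arm holds its last target.

TASK

Unlock the grey steel lockbox, whose dial has twelve marks like a clock face, counted clockwise from the long mark on the hinge side: turn the dial clockwise past mark 4 twice and stop on it the third time it comes round, turn back counter-clockwise past mark 2 once and stop on it the second time, then turn clockwise again until you feel the dial come up against its stop, which lies somewhere between marks 3 and a half and 8, without straining it there. Then raise the lid by its handle and leave it standing well open by itself, without shifting the things round the box.

Things in the scene. Friction and masses are not known exactly. Their poses are not given: they have to be found in the camera images.
- lockbox: grey steel box fixed on the table, 200 deep (x) x 310 wide (y) x 95 high. Origin under its middle, on the table; x level from its front to its hinge edge, y level to its lock half, z up. Lock half: y = 25 to 155, flat top with the dial. Lid half: y = -155 to 25, under a hinged lid level with that top. All in mm
- dial_axis (a point): point on the dial's upright axis, 130 mm above the table; in the box's frame x 0, y 90 mm. Round the dial lies a fixed steel ring 118 mm wide with 12 raised black marks 30 degrees apart, 46 to 57 mm from the axis; the long thick one on the hinge side (the box's +x) is mark 0 (12 o'clock); they count clockwise seen from above
- spinner_mid (a point): centre of the spinner: upright black round grip on the dial, 14 mm thick, 40 tall (111 to 151 mm above the table; the dial's flat top is at 109), free to turn on its own pin, so it can be held at a constant wrist angle while led round. It stands 30 mm from the dial's axis, right at the dial's pointer line: the mark it faces is the mark the dial is set to
- dial (a joint): dial angle in rad, growing clockwise seen from above; 0 with the spinner at mark 0, mark k at 0.5236 k; counts on over full turns. Starts between -0.5 and 1.6. Stays where left. Turns freely (1 to 5 N at the spinner, a bump once a turn). Each stop on a mark sets one of two hidden wheels and may be off by 0.15 rad, overshoot included; after a worse slip dial all anew
- lock_case (a point): middle of the lock half's top. In the last clockwise turn the dial draws the bolt over about its last 0.35 rad (3 to 7 N at the spinner), then meets a hard stop. Where differs each time: 1.9 to 4.2 rad (marks 3.6 to 8) above the full turns. The lid is free only within 0.06 rad of the stop; turning back throws the bolt again
- stop_post: steel post fixed inside the lock case, unseen, 14.5 cm left of the box's middle, that the drawn bolt comes up against. It may bear 20 N, which is about 30 N at the spinner, along its circle; only the bolt touches it
- handle_mid (a point): middle of the lid's bow handle: round steel bar 10 mm thick, 90 mm long, along the box's y; with the lid shut at x -73, y -65, z 133 mm in the box's frame, 38 mm above the lid's top, with room for fingers beside and under it. It swings with the lid
- lid (a joint): lid angle in rad: 0 shut, growing as the front edge rises, at most 1.45. The lid (180 x 198 x 8 mm, 0.45 kg) turns about a level axis along the box's y at x 99, z 91 mm of the box's frame: 172 mm behind and 42 mm below the shut handle. Its stiff hinge holds it where it is left; 5 to 9 N at the handle raise it. While bolted it rises under 0.02
- cup_tall: bystander: translucent measuring cup, 55 mm wide, 40 mm high, in front of the box; origin under its middle
- cup_short: bystander: translucent measuring cup, 50 mm wide, 36 mm high, in front of the box; origin under its middle
- dial_timer: bystander: round white kitchen timer, 66 mm wide, 38 mm high, in front of the box's lock half; origin under its middle. It is not the lock's dial
- tie_bundle: bystander: bundle of tie strips, 14 x 96 x 14 mm, lying in front of the box; origin under its middle
- cookie_dish: bystander: round steel dish heaped with cookies, 108 mm wide, 53 mm high, beside the box's lid half; origin under its middle
- label_roll: bystander: white label roll lying flat, 70 x 77 x 28 mm, beside the box's lock half; origin under its middle
- marker: bystander: marker pen lying flat, 17 x 135 x 16 mm, beside the box's lock half; origin under its middle

How it is judged:
By the outcome, as a careful person would: the job done as asked, in the order asked, and still so for the second after the job is handed in, with the robot touching nothing.
It also fails if it takes over 72 s, if anything falls off the work surface, if the arm or the gripper's body presses on something with over 40 N, if the wrist force passes 120 N, or if a joint passes its speed limit or range.

## Working session

There is one attempt and no reset: what is moved stays moved. The work goes in short steps, Python scripts to look and compute and a tool call to move; the robot and the scene stay as the last step left them, time stands still between calls to the robot, and variables do not carry over. Pictures are saved under pics/ and viewed, and the job is handed in when it is done.

Besides the shell and the picture viewer there is one more tool, called as name([rows], argument=value, ...), one row to a line, values as JSON. play_rows: Moves the arm, as the interface text tells. Its arguments: {"type":"object","properties":{"targets":{"type":"array","items":{"type":"object","properties":{"fingers":{"type":"number"},"x":{"type":"number"},"y":{"type":"number"},"z":{"type":"number"},"wx":{"type":"number"},"wy":{"type":"number"},"wz":{"type":"number"}}}},"grip_force":{"type":"number"}},"required":["targets"]}

```bash
ls; mkdir -p pics
python3 - <<'E'
from workcell import bot
import cv2,numpy as np
print(bot.get_obs())
for n in ["scene","top","wrist"]:
    c=bot.get_calibration(n); print(n,c)
    p,d=bot.camera(n); cv2.imwrite(f"pics/{n}0.png",p); np.save(f"pics/{n}0d.npy",d)
    for q in ["dial_axis","spinner_mid","handle_mid","lockbox"]:
        for r in bot.place_of(q,n)[:1]: print(n,q,r)
E
```

```text
pics
{'time': 0.0, 'q': array([ 6.83553167e+01,  5.01205757e+00,  1.00344121e+01,  9.51000921e+01,
       -8.88063040e-04,  9.00003808e+01]), 'qd': array([-0.06540131,  0.01125462, -0.005858  ,  0.11109579,  0.10385796,
        0.10389358]), 'joint_efforts': array([-2.57273787e-03, -5.20389926e+01,  4.64797425e+01,  1.64941692e-02,
       -1.49010075e-04,  1.37696393e-06]), 'ee_pos': array([0.20279095, 0.51101522, 0.2415735 ]), 'tcp_rot': array([-1.79922262e+02,  8.88578928e-04,  1.58354937e+02]), 'wrist_force': array([ 0.36056683, -0.42900343,  0.16121831]), 'torque': array([-2.97349788e-02,  1.37389440e-02, -2.41865102e-05]), 'opening': 0.0853235042198273}
scene {'fx': 353.8964290011075, 'fy': 353.8964290011075, 'cx': 259.8754976479179, 'cy': 193.59803020208892, 'camera_from_world': array([[ 0.7869174 , -0.61700999, -0.00772493, -0.38524191],
       [-0.3274474 , -0.40694097, -0.85274688,  0.26964465],
       [ 0.52300975,  0.67357087, -0.52226725,  0.78003557],
       [ 0.        ,  0.        ,  0.        ,  1.        ]])}
scene dial_axis {'point': [190.9, 281.3], 'confidence': 0.
[... 577 characters left out ...]
s {'point': [178.9, 277.9], 'confidence': 0.79}
top spinner_mid {'point': [168.4, 274.5], 'confidence': 0.44}
top handle_mid {'point': [199.4, 346.1], 'confidence': 0.92}
top lockbox {'point': [185.1, 308.5], 'confidence': 0.93}
wrist {'fx': 297.3186396354542, 'fy': 297.3186396354542, 'cx': 252.11537994213313, 'cy': 197.52698432108127, 'camera_from_world': array([[ 3.69448414e-01,  9.29250708e-01, -9.96071960e-04,
        -5.48191012e-01],
       [ 8.80139325e-01, -3.49578609e-01,  3.21169061e-01,
        -4.09774017e-02],
       [ 2.98098372e-01, -1.19532082e-01, -9.47021353e-01,
         3.80016297e-01],
       [ 0.00000000e+00,  0.00000000e+00,  0.00000000e+00,
         1.00000000e+00]])}
```

Run:
```python
import cv2,numpy as np
p=cv2.imread("pics/top0.png"); cv2.imwrite("pics/top0c.png",cv2.resize(p[110:270,190:420],None,fx=3.4,fy=3.4,interpolation=cv2.INTER_CUBIC))
cv2.imwrite("pics/both.png",np.vstack([cv2.imread("pics/scene0.png")]));
```

```text
(no output)
```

View pics/top0.png

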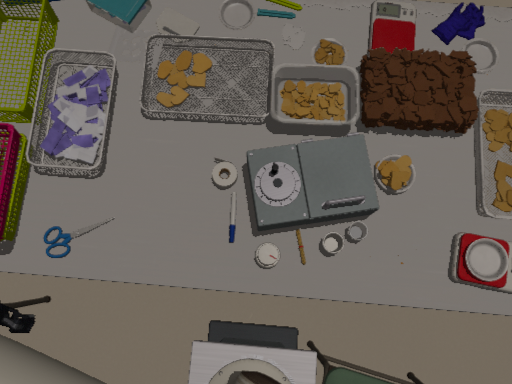

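View pics/scene0.png

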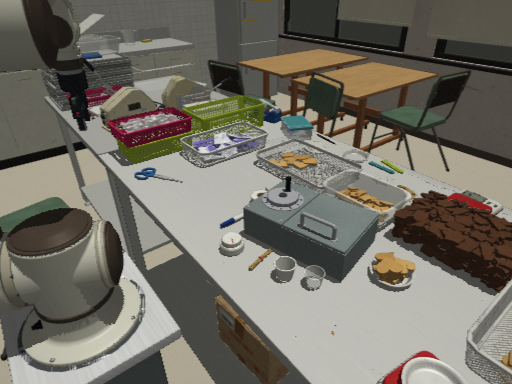

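```bash
sleep 1
```

```text
(no output)
```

View pics/top0c.png

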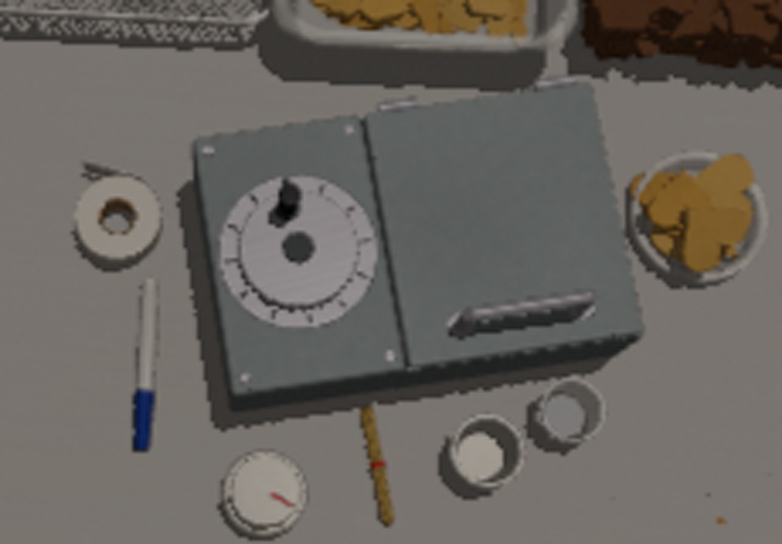

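```bash
cat > h.py <<'E'
import numpy as np,cv2
from workcell import bot
def cloud(d,c):
    v,u=np.mgrid[0:d.shape[0],0:d.shape[1]]
    P=np.stack([(u-c["cx"])/c["fx"]*d,(v-c["cy"])/c["fy"]*d,d],-1)
    M=np.linalg.inv(c["camera_from_world"])
    W=P@M[:3,:3].T+M[:3,3]; W[d<=0]=np.nan
    return W
def proj(w,c):
    p=c["camera_from_world"]@np.r_[w,1]; return c["fx"]*p[0]/p[2]+c["cx"],c["fy"]*p[1]/p[2]+c["cy"]
def ray(u,v,z,c):
    M=np.linalg.inv(c["camera_from_world"]); r=M[:3,:3]@np.array([(u-c["cx"])/c["fx"],(v-c["cy"])/c["fy"],1]); o=M[:3,3]
    return o+r*(z-o[2])/r[2]
E
python3 - <<'E'
from h import *
for n in ["top","scene"]:
    c=bot.get_calibration(n); d=np.load(f"pics/{n}0d.npy"); W=cloud(d,c)
    near=(W[...,0]>.3)&(W[...,0]<.75)&(W[...,1]>-.33)&(W[...,1]<.12)
    m=near&(W[...,2]>.085)&(W[...,2]<.104)
    nc,lab,st,_=cv2.connectedComponentsWithStats(m.astype(np.uint8),connectivity=4)
    k=1+np.argmax(st[1:,4]); mm=lab==k
    print(n,st[k],"medz",np.median(W[mm][:,2]))
    r=cv2.minAreaRect(W[mm][:,:2].astype(np.float32)*1000); print(r)
    s=near&(W[...,2]>.12)&(W[...,2]<.165)
    nc,lab,st,_=cv2.connectedComponentsWithStats(s.astype(np.uint8))
    for k in range(1,nc):
        if st[k,4]>6:
            w=W[lab==k]; print("  tall",st[k],w.mean(0).round(4),np.ptp(w,axis=0).round(3),w[:,2].max())
    for k,z in [("dial_axis",.13),("spinner_mid",.131),("handle_mid",.133)]:
        for q in bot.place_of(k,n)[:2]:
            print(k,q["confidence"],ray(q["point"][1],q["point"][0],z,c))
E
```

```text
top [ 247  132  133   95 8093] medz 0.09543179791017464
((577.4459228515625, -110.68251037597656), (207.1266326904297, 310.0567626953125), 13.663143157958984)
  tall [272 164   7   9  55] [ 0.5799 -0.0135  0.1452] [0.015 0.015 0.036] 0.15589214160633835
  tall [325 195  41  11 167] [ 0.5174 -0.1892  0.1366] [0.029 0.095 0.024] 0.14440483669274817
dial_axis 0.79 [ 0.55671723 -0.02364846  0.13      ]
dial_axis 0.3 [ 0.59802166 -0.31095322  0.13      ]
spinner_mid 0.44 [ 0.58244096 -0.01330127  0.131     ]
handle_mid 0.92 [ 0.5187202  -0.19233843  0.133     ]
scene [ 243  180  136   77 4550] medz 0.09672935987439335
((575.3045654296875, -110.0814208984375), (206.33251953125, 309.85198974609375), 13.593153953552246)
  tall [285 176   6  13  64] [ 0.5781 -0.0143  0.1403] [0.016 0.016 0.034] 0.15453126117988975
  tall [300 212  37  22 186] [ 0.5169 -0.1947  0.135 ] [0.029 0.098 0.021] 0.14116277136046407
dial_axis 0.66 [ 0.54343285 -0.02877528  0.13      ]
spinner_mid 0.29 [ 0.36189436 -0.3293548   0.131     ]
handle_mid 0.64 [ 0.52624979 -0.17785675  0.133     ]
```

play_rows([
  {"x": -0.034,"y": -0.022,"wz": 3.5,"fingers": 0.2},
  {"x": -0.068,"y": -0.044,"wz": 7,"fingers": 0.2},
  {"x": -0.102,"y": -0.065,"wz": 10.5,"fingers": 0.2},
  {"x": -0.136,"y": -0.087,"wz": 14,"fingers": 0.2},
  {"x": -0.17,"y": -0.109,"wz": 17,"fingers": 0.2},
  {"x": -0.204,"y": -0.131,"wz": 20.5,"fingers": 0.2},
  {"x": -0.238,"y": -0.153,"wz": 24,"fingers": 0.2},
  {"x": -0.272,"y": -0.175,"wz": 27.5,"fingers": 0.2},
  {"x": -0.306,"y": -0.197,"wz": 31,"fingers": 0.2},
  {"x": -0.34,"y": -0.218,"wz": 34,"fingers": 0.2},
  {"x": -0.374,"y": -0.24,"wz": 38,"fingers": 0.2},
  {"x": -0.408,"y": -0.262,"wz": 41,"fingers": 0.2},
  {"x": -0.442,"y": -0.284,"wz": 44.5,"fingers": 0.2},
  {"x": -0.476,"y": -0.306,"wz": 48,"fingers": 0.2},
  {"x": -0.51,"y": -0.328,"wz": 51,"fingers": 0.2},
  {"x": -0.543,"y": -0.349,"wz": 54.7,"fingers": 0.2},
  {"x": -0.543,"y": -0.349,"wz": 54.7,"fingers": 0.2},
  {"x": -0.543,"y": -0.349,"wz": 54.7,"fingers": 0.2},
  {"x": -0.543,"y": -0.349,"wz": 54.7,"fingers": 0.2},
], grip_force=30)

```text
$.targets[0]: bad value
```

Run:
```python
from h import *
o=bot.get_obs(); print(o["ee_pos"],o["tcp_rot"],o["q"],o["opening"],o["wrist_force"])
p,d=bot.camera("wrist"); cv2.imwrite("pics/w1.png",p); np.save("pics/w1d.npy",d)
```

```text
[0.20286535 0.51121663 0.24227379] [-1.79998563e+02 -1.67334097e-03  1.58354755e+02] [6.83545760e+01 4.97999808e+00 1.00782351e+01 9.50996737e+01
 1.67333649e-03 8.99998215e+01] 0.08528655503515849 [ 0.43262448 -0.03145421  0.46118632]
```

View pics/w1.png

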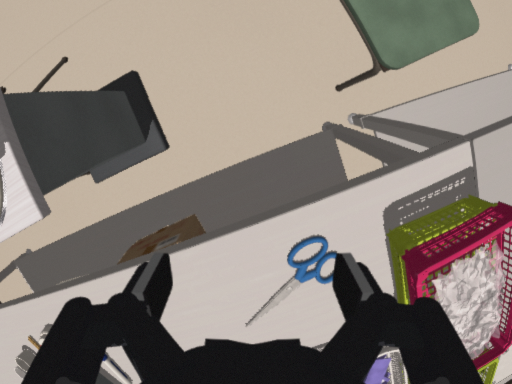

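play_rows([
  {"x": -0.032,"y": -0.0245,"z": 0,"wx": 0,"wy": 0,"wz": 3,"fingers": 0.2},
  {"x": -0.064,"y": -0.049,"z": 0,"wx": 0,"wy": 0,"wz": 6,"fingers": 0.2},
  {"x": -0.096,"y": -0.0735,"z": 0,"wx": 0,"wy": 0,"wz": 9,"fingers": 0.2},
  {"x": -0.128,"y": -0.098,"z": 0,"wx": 0,"wy": 0,"wz": 12,"fingers": 0.2},
  {"x": -0.16,"y": -0.1225,"z": 0,"wx": 0,"wy": 0,"wz": 15,"fingers": 0.2},
  {"x": -0.192,"y": -0.147,"z": 0,"wx": 0,"wy": 0,"wz": 18,"fingers": 0.2},
  {"x": -0.224,"y": -0.1715,"z": 0,"wx": 0,"wy": 0,"wz": 21,"fingers": 0.2},
  {"x": -0.256,"y": -0.196,"z": 0,"wx": 0,"wy": 0,"wz": 24,"fingers": 0.2},
  {"x": -0.288,"y": -0.2205,"z": 0,"wx": 0,"wy": 0,"wz": 27,"fingers": 0.2},
  {"x": -0.32,"y": -0.245,"z": 0,"wx": 0,"wy": 0,"wz": 30,"fingers": 0.2},
  {"x": -0.352,"y": -0.2695,"z": 0,"wx": 0,"wy": 0,"wz": 33,"fingers": 0.2},
  {"x": -0.384,"y": -0.294,"z": 0,"wx": 0,"wy": 0,"wz": 36,"fingers": 0.2},
  {"x": -0.416,"y": -0.3185,"z": 0,"wx": 0,"wy": 0,"wz": 39,"fingers": 0.2},
  {"x": -0.448,"y": -0.343,"z": 0,"wx": 0,"wy": 0,"wz": 42,"fingers": 0.2},
  {"x": -0.48,"y": -0.368,"z": 0,"wx": 0,"wy": 0,"wz": 45,"fingers": 0.2},
  {"x": -0.512,"y": -0.392,"z": 0,"wx": 0,"wy": 0,"wz": 48,"fingers": 0.2},
  {"x": -0.544,"y": -0.417,"z": 0,"wx": 0,"wy": 0,"wz": 51,"fingers": 0.2},
  {"x": -0.574,"y": -0.441,"z": 0,"wx": 0,"wy": 0,"wz": 54.7,"fingers": 0.2},
  {"x": -0.574,"y": -0.441,"z": 0,"wx": 0,"wy": 0,"wz": 54.7,"fingers": 0.2},
  {"x": -0.574,"y": -0.441,"z": 0,"wx": 0,"wy": 0,"wz": 54.7,"fingers": 0.2},
], grip_force=30)

```text
time: 2.77
ee_pos: [0.574, -0.1121, 0.2411]
tcp_rot: [-179.9, -0.0, 103.5]
wrist_force: [-0.4, 0.9, 0.3]
opening: 0.0515
```

Run:
```python
from h import *
o=bot.get_obs(); print(o["time"],o["ee_pos"],o["tcp_rot"],o["q"],o["opening"],o["wrist_force"])
c=bot.get_calibration("wrist")
p,d=bot.camera("wrist"); cv2.imwrite("pics/w2.png",p); np.save("pics/w2d.npy",d); np.save("pics/w2c.npy",c,allow_pickle=True)
```

```text
2.7667 [ 0.57404844 -0.11210367  0.24109234] [-1.79900367e+02 -4.82095066e-02  1.03496177e+02] [-1.10511514e+01  9.97167383e+00  1.54693537e+01  9.56083363e+01
  2.46018709e-03  6.54526276e+01] 0.05150894380124122 [-0.41305628  0.92380185  0.32256665]
```

View pics/w2.png

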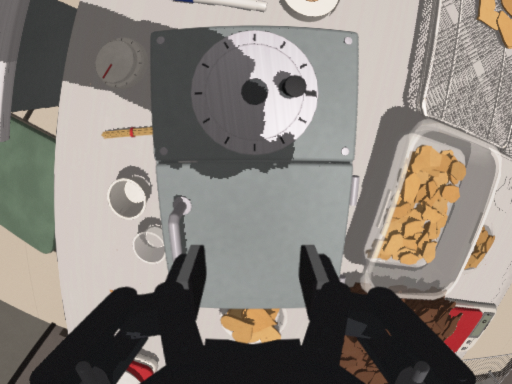

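```bash
cat >> h.py <<'E'
def wrays(c,shape=(384,512)):
    v,u=np.mgrid[0:shape[0],0:shape[1]]
    X=(u-c["cx"])/c["fx"];Y=(v-c["cy"])/c["fy"];r=np.hypot(X,Y);s=np.where(r>1e-9,np.tan(r)/np.maximum(r,1e-9),1)
    return np.stack([X*s,Y*s,np.ones_like(X)],-1)
def wcloud(d,c):
    M=np.linalg.inv(c["camera_from_world"]); W=(wrays(c)*d[...,None])@M[:3,:3].T+M[:3,3]; W[d<=0]=np.nan; return W
def wproj(w,c):
    w=np.asarray(w); p=w@c["camera_from_world"][:3,:3].T+c["camera_from_world"][:3,3]
    rr=np.hypot(p[...,0],p[...,1]);t=np.arctan2(rr,p[...,2]);k=t/np.maximum(rr,1e-9)
    return c["fx"]*p[...,0]*k+c["cx"],c["fy"]*p[...,1]*k+c["cy"]
E
python3 - <<'E'
from h import *
c=np.load("pics/w2c.npy",allow_pickle=True).item(); d=np.load("pics/w2d.npy"); p=cv2.imread("pics/w2.png"); W=wcloud(d,c)
for n,(u,v) in dict(ring=(205,115),ring2=(283,135),dial=(225,85),top=(175,60),lid=(250,230)).items(): print(n,W[v,u].round(4))
m=(W[...,2]>.085)&(W[...,2]<.099); m[:170]&=True
nc,lab,st,_=cv2.connectedComponentsWithStats(m.astype(np.uint8),connectivity=4)
for k in range(1,nc):
    if st[k,4]>2000:
        print(st[k],cv2.minAreaRect(W[lab==k][:,:2].astype(np.float32)*1000))
# ortho map at ring plane
z=np.nanmedian(W[110:118,200:210,2]); print("z",z)
a=np.deg2rad(13.66);C=np.array([.5528,-.0241])
g=np.linspace(-.075,.075,600); bx,by=np.meshgrid(g,-g) # cols=box x, rows=-box y
wx=C[0]+np.cos(a)*bx-np.sin(a)*by; wy=C[1]+np.sin(a)*bx+np.cos(a)*by
u,v=wproj(np.stack([wx,wy,np.full_like(wx,z)],-1),c)
im=cv2.remap(p,u.astype(np.float32),v.astype(np.float32),cv2.INTER_CUBIC)
cv2.circle(im,(300,300),236,(0,0,255),1); cv2.line(im,(300,300),(590,300),(0,0,255),1)
cv2.imwrite("pics/ortho.png",im)
s=(W[...,2]>.118)&(W[...,2]<.16); s[140:]=0
print("spin",W[s].mean(0),np.nanmin(W[s],0),np.nanmax(W[s],0)); 
t=s&(W[...,2]>.146);w=W[t];print("top",len(w),w.mean(0),np.ptp(w,axis=0))
E
```

```text
ring [ 0.5144 -0.0558  0.0957]
ring2 [ 0.5893 -0.0577  0.0945]
dial [ 0.5276 -0.0251  0.1083]
top [ 0.4743 -0.01    0.0932]
lid [ 0.5816 -0.1591  0.0946]
[  150    25   209   138 19583] ((553.7843017578125, -25.5489501953125), (200.31117248535156, 131.2920684814453), 13.267670631408691)
[  156   162   204   147 22117] ((593.219970703125, -174.00607299804688), (206.6505126953125, 175.49822998046875), 13.571762084960938)
z 0.09571140417662846
spin [ 0.58127709 -0.01494654  0.14863332] [ 0.57368762 -0.02299602  0.11803425] [ 0.58987455 -0.00673253  0.15271109]
top 388 [ 0.58155771 -0.01474754  0.1500568 ] [0.01618693 0.01626349 0.0058195 ]
```

View pics/ortho.png

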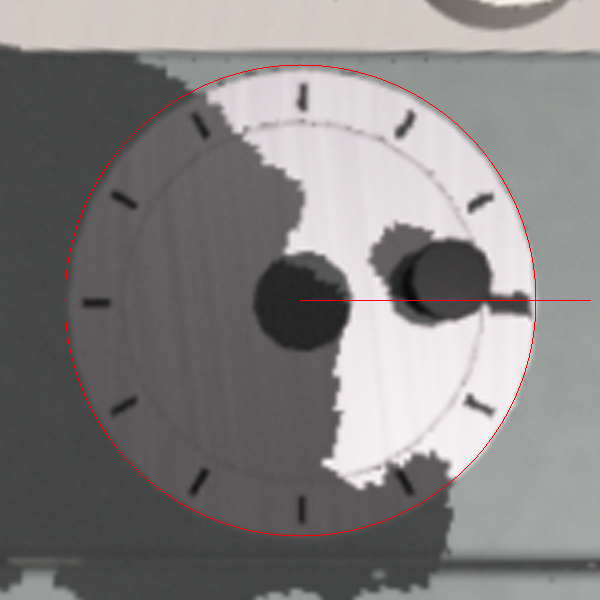

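```bash
cat >> h.py <<'E'
A=np.deg2rad(13.66); C=np.array([.5536,-.0248]); Rb=np.array([[np.cos(A),-np.sin(A)],[np.sin(A),np.cos(A)]])
def boxd(w): return Rb.T@(np.asarray(w)[:2]-C)  # rel dial axis, box axes
def st():
    o=bot.get_obs(); b=boxd(o["ee_pos"])*1000; f=o["wrist_force"]; fb=Rb.T@f[:2]
    print("t",o["time"],"box xy mm",b.round(2),"z",o["ee_pos"][2].round(4),"r",np.hypot(*b).round(2),"phi",np.arctan2(-b[1],b[0]).round(3),"F box",fb.round(1),f[2].round(1),"rot",o["tcp_rot"].round(2),"open",round(o["opening"],4),"q",o["q"].round(0))
E
python3 -c "
from h import *
st(); print(boxd([.5816,-.0147]))"
```

```text
t 2.8167 box xy mm [ -0.86 -88.37] z 0.2417 r 88.38 phi 1.581 F box [ 0.6 -0.1] -0.1 rot [-1.7994e+02 -4.0000e-02  1.0361e+02] open 0.0514 q [-11.  10.  15.  96.   0.  65.]
[0.02959321 0.00320184]
```

play_rows([
  {"x": 0.03,"y": 0.01,"z": 0.01,"wx": 0,"wy": 0,"wz": 0,"fingers": 0.2},
  {"x": 0.06,"y": 0.02,"z": 0.02,"wx": 0,"wy": 0,"wz": 0,"fingers": 0.2},
  {"x": 0.0911,"y": 0.0303,"z": 0.03,"wx": 0,"wy": 0,"wz": 0,"fingers": 0.2},
  {"x": 0.0911,"y": 0.0303,"z": 0.055,"wx": 0,"wy": 0,"wz": 0,"fingers": 0.2},
  {"x": 0.0911,"y": 0.0303,"z": 0.08,"wx": 0,"wy": 0,"wz": 0,"fingers": 0.2},
  {"x": 0.0911,"y": 0.0303,"z": 0.1,"wx": 0,"wy": 0,"wz": 0,"fingers": 0.2},
  {"x": 0.0911,"y": 0.0303,"z": 0.114,"wx": 0,"wy": 0,"wz": 0,"fingers": 0.2},
  {"x": 0.0911,"y": 0.0303,"z": 0.114,"wx": 0,"wy": 0,"wz": 0,"fingers": 0.2},
  {"x": 0.0911,"y": 0.0303,"z": 0.114,"wx": 0,"wy": 0,"wz": 0,"fingers": 0.2},
])

```text
time: 3.57
ee_pos: [0.5809, -0.0136, 0.1287]
tcp_rot: [-180.0, -0.0, 103.8]
wrist_force: [0.5, 0.5, 1.0]
opening: 0.051
```

Run:
```python
from h import *
st()
p,d=bot.camera("wrist"); cv2.imwrite("pics/w3.png",p)
```

```text
t 3.5667 box xy mm [29.17  4.4 ] z 0.1287 r 29.5 phi -0.15 F box [0.6 0.4] 1.0 rot [-1.7998e+02 -1.0000e-02  1.0376e+02] open 0.051 q [-1.  8.  1. 83.  0. 75.]
```

View pics/w3.png

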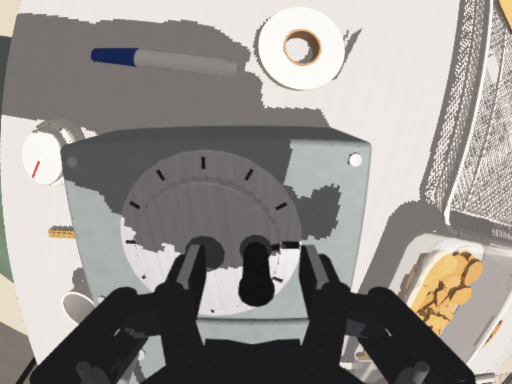

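play_rows([
  {"x": 0,"y": 0,"z": 0,"wx": 0,"wy": 0,"wz": 0,"fingers": -0.3},
  {"x": 0,"y": 0,"z": 0,"wx": 0,"wy": 0,"wz": 0,"fingers": -0.8},
  {"x": 0,"y": 0,"z": 0,"wx": 0,"wy": 0,"wz": 0,"fingers": -1},
  {"x": 0,"y": 0,"z": 0,"wx": 0,"wy": 0,"wz": 0,"fingers": -1},
  {"x": 0,"y": 0,"z": 0,"wx": 0,"wy": 0,"wz": 0,"fingers": -1},
  {"x": 0,"y": 0,"z": 0,"wx": 0,"wy": 0,"wz": 0,"fingers": -1},
  {"x": 0,"y": 0,"z": 0,"wx": 0,"wy": 0,"wz": 0,"fingers": -1},
], grip_force=30)

```text
time: 4.2
ee_pos: [0.5828, -0.0146, 0.1295]
tcp_rot: [179.8, 0.0, 103.7]
wrist_force: [4.3, 2.4, 4.7]
opening: 0.0131
```

Run:
```python
from h import *
st()
# rows for 60deg test from phi0, 10deg steps, abs box pos; cmd now (29.6,3.2)
p0=-0.108
for k in range(1,7):
    f=p0+np.deg2rad(10)*k; print(round(f,3),"x %.4f y %.4f"%(-.03*np.sin(f)-.0032,.03*np.cos(f)-.0296))
```

```text
t 4.2 box xy mm [30.77  3.06] z 0.1295 r 30.92 phi -0.099 F box [4.8 1.4] 4.7 rot [1.7982e+02 2.0000e-02 1.0366e+02] open 0.0131 q [-1.  9.  2. 83.  0. 75.]
0.067 x -0.0052 y 0.0003
0.241 x -0.0104 y -0.0005
0.416 x -0.0153 y -0.0022
0.59 x -0.0199 y -0.0047
0.765 x -0.0240 y -0.0080
0.939 x -0.0274 y -0.0119
```

play_rows([
  {"x": -0.0052,"y": 0.0008,"z": 0,"wx": 0,"wy": 0,"wz": 0,"fingers": -1},
  {"x": -0.0104,"y": 0.0,"z": 0,"wx": 0,"wy": 0,"wz": 0,"fingers": -1},
  {"x": -0.0153,"y": -0.0017,"z": 0,"wx": 0,"wy": 0,"wz": 0,"fingers": -1},
  {"x": -0.0199,"y": -0.0042,"z": 0,"wx": 0,"wy": 0,"wz": 0,"fingers": -1},
  {"x": -0.024,"y": -0.0075,"z": 0,"wx": 0,"wy": 0,"wz": 0,"fingers": -1},
  {"x": -0.0274,"y": -0.0114,"z": 0,"wx": 0,"wy": 0,"wz": 0,"fingers": -1},
  {"x": -0.0274,"y": -0.0114,"z": 0,"wx": 0,"wy": 0,"wz": 0,"fingers": -1},
  {"x": -0.0274,"y": -0.0114,"z": 0,"wx": 0,"wy": 0,"wz": 0,"fingers": -1},
  {"x": -0.0274,"y": -0.0114,"z": 0,"wx": 0,"wy": 0,"wz": 0,"fingers": -1},
])

```text
time: 4.95
ee_pos: [0.5771, -0.0449, 0.1294]
tcp_rot: [180.0, 0.1, 103.6]
wrist_force: [-1.0, -3.0, 7.6]
opening: 0.013
```

Run:
```python
from h import *
st()
p,d=bot.camera("wrist"); cv2.imwrite("pics/w4.png",p)
```

```text
t 4.95 box xy mm [ 18.09 -25.09] z 0.1294 r 30.93 phi 0.946 F box [-1.7 -2.6] 7.6 rot [1.7996e+02 1.0000e-01 1.0361e+02] open 0.013 q [-4.  8.  1. 83. -0. 72.]
```

View pics/w4.png

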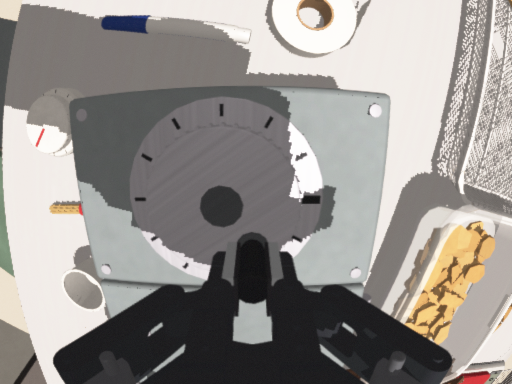

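```bash
cat >> h.py <<'E'
import json
def rows(p0,step,n,hold=0):
    L=[]
    for k in list(range(1,n+1))+[n]*hold:
        f=p0+step*k
        L.append(dict(x=round(-.03*(np.sin(f)-np.sin(p0)),4),y=round(.03*(np.cos(f)-np.cos(p0)),4),z=0,wx=0,wy=0,wz=0,fingers=-1))
    print("end phi",f); print(json.dumps(L))
E
python3 - <<'E'
from h import *
p=.939;s=np.deg2rad(12)
rows(p,s,20);rows(p+20*s,s,20);rows(p+40*s,s,20)
E
```

```text
end phi 5.1277902047863915
[{"x": -0.0032, "y": -0.0054, "z": 0, "wx": 0, "wy": 0, "wz": 0, "fingers": -1}, {"x": -0.0051, "y": -0.0114, "z": 0, "wx": 0, "wy": 0, "wz": 0, "fingers": -1}, {"x": -0.0058, "y": -0.0176, "z": 0, "wx": 0, "wy": 0, "wz": 0, "fingers": -1}, {"x": -0.0052, "y": -0.0239, "z": 0, "wx": 0, "wy": 0, "wz": 0, "fingers": -1}, {"x": -0.0032, "y": -0.0298, "z": 0, "wx": 0, "wy": 0, "wz": 0, "fingers": -1}, {"x": -0.0001, "y": -0.0353, "z": 0, "wx": 0, "wy": 0, "wz": 0, "fingers": -1}, {"x": 0.0041, "y": -0.0399, "z": 0, "wx": 0, "wy": 0, "wz": 0, "fingers": -1}, {"x": 0.0091, "y": -0.0436, "z": 0, "wx": 0, "wy": 0, "wz": 0, "fingers": -1}, {"x": 0.0148, "y": -0.0462, "z": 0, "wx": 0, "wy": 0, "wz": 0, "fingers": -1}, {"x": 0.021, "y": -0.0475, "z": 0, "wx": 0, "wy": 0, "wz": 0, "fingers": -1}, {"x": 0.0272, "y": -0.0476, "z": 0, "wx": 0, "wy": 0, "wz": 0, "fingers": -1}, {"x": 0.0334, "y": -0.0463, "z": 0, "wx": 0, "wy": 0, "wz": 0, "fingers": -1}, {"x": 0.0391, "y": -0.0438, "z": 0, "wx": 0, "wy": 0, "wz": 0, "fingers": -1}, {"x": 0.0442, "y": -0.0401, "z": 0, "wx"
[... 3011 characters left out ...]
": 0.0234, "y": 0.052, "z": 0, "wx": 0, "wy": 0, "wz": 0, "fingers": -1}, {"x": 0.0183, "y": 0.0558, "z": 0, "wx": 0, "wy": 0, "wz": 0, "fingers": -1}, {"x": 0.0126, "y": 0.0583, "z": 0, "wx": 0, "wy": 0, "wz": 0, "fingers": -1}, {"x": 0.0065, "y": 0.0596, "z": 0, "wx": 0, "wy": 0, "wz": 0, "fingers": -1}, {"x": 0.0002, "y": 0.0597, "z": 0, "wx": 0, "wy": 0, "wz": 0, "fingers": -1}, {"x": -0.0059, "y": 0.0584, "z": 0, "wx": 0, "wy": 0, "wz": 0, "fingers": -1}, {"x": -0.0117, "y": 0.0559, "z": 0, "wx": 0, "wy": 0, "wz": 0, "fingers": -1}, {"x": -0.0168, "y": 0.0522, "z": 0, "wx": 0, "wy": 0, "wz": 0, "fingers": -1}, {"x": -0.021, "y": 0.0475, "z": 0, "wx": 0, "wy": 0, "wz": 0, "fingers": -1}]
```

play_rows([
  {"x": -0.0032,"y": -0.0054,"z": 0,"wx": 0,"wy": 0,"wz": 0,"fingers": -1},
  {"x": -0.0051,"y": -0.0114,"z": 0,"wx": 0,"wy": 0,"wz": 0,"fingers": -1},
  {"x": -0.0058,"y": -0.0176,"z": 0,"wx": 0,"wy": 0,"wz": 0,"fingers": -1},
  {"x": -0.0052,"y": -0.0239,"z": 0,"wx": 0,"wy": 0,"wz": 0,"fingers": -1},
  {"x": -0.0032,"y": -0.0298,"z": 0,"wx": 0,"wy": 0,"wz": 0,"fingers": -1},
  {"x": -0.0001,"y": -0.0353,"z": 0,"wx": 0,"wy": 0,"wz": 0,"fingers": -1},
  {"x": 0.0041,"y": -0.0399,"z": 0,"wx": 0,"wy": 0,"wz": 0,"fingers": -1},
  {"x": 0.0091,"y": -0.0436,"z": 0,"wx": 0,"wy": 0,"wz": 0,"fingers": -1},
  {"x": 0.0148,"y": -0.0462,"z": 0,"wx": 0,"wy": 0,"wz": 0,"fingers": -1},
  {"x": 0.021,"y": -0.0475,"z": 0,"wx": 0,"wy": 0,"wz": 0,"fingers": -1},
  {"x": 0.0272,"y": -0.0476,"z": 0,"wx": 0,"wy": 0,"wz": 0,"fingers": -1},
  {"x": 0.0334,"y": -0.0463,"z": 0,"wx": 0,"wy": 0,"wz": 0,"fingers": -1},
  {"x": 0.0391,"y": -0.0438,"z": 0,"wx": 0,"wy": 0,"wz": 0,"fingers": -1},
  {"x": 0.0442,"y": -0.0401,"z": 0,"wx": 0,"wy": 0,"wz": 0,"fingers": -1},
  {"x": 0.0484,"y": -0.0354,"z": 0,"wx": 0,"wy": 0,"wz": 0,"fingers": -1},
  {"x": 0.0516,"y": -0.03,"z": 0,"wx": 0,"wy": 0,"wz": 0,"fingers": -1},
  {"x": 0.0535,"y": -0.0241,"z": 0,"wx": 0,"wy": 0,"wz": 0,"fingers": -1},
  {"x": 0.0542,"y": -0.0178,"z": 0,"wx": 0,"wy": 0,"wz": 0,"fingers": -1},
  {"x": 0.0536,"y": -0.0116,"z": 0,"wx": 0,"wy": 0,"wz": 0,"fingers": -1},
  {"x": 0.0517,"y": -0.0056,"z": 0,"wx": 0,"wy": 0,"wz": 0,"fingers": -1},
])

```text
time: 6.67
ee_pos: [0.5591, 0.0049, 0.1294]
tcp_rot: [-180.0, 0.0, 103.7]
wrist_force: [-3.5, -1.1, 9.9]
opening: 0.0129
```

Run:
```python
from h import *
st();p,d=bot.camera("wrist"); cv2.imwrite("pics/w5.png",p);st()
```

```text
t 6.6667 box xy mm [12.35 27.55] z 0.1294 r 30.19 phi -1.149 F box [-3.7 -0.2] 9.9 rot [-1.7997e+02  2.0000e-02  1.0365e+02] open 0.0129 q [ 1.  5. -2. 83. -0. 77.]
t 6.7167 box xy mm [13.4  27.07] z 0.1294 r 30.21 phi -1.111 F box [-1.  -0.1] 9.2 rot [1.7996e+02 4.0000e-02 1.0365e+02] open 0.0132 q [ 0.  6. -2. 83. -0. 77.]
```

View pics/w5.png

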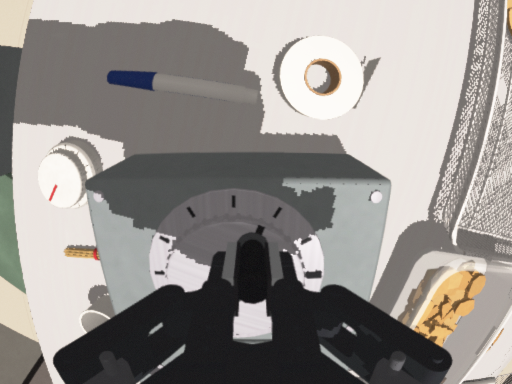

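play_rows([
  {"x": -0.0031,"y": 0.0054,"z": -0.001,"wx": 0,"wy": 0,"wz": 0,"fingers": -1},
  {"x": -0.0073,"y": 0.0101,"z": -0.001,"wx": 0,"wy": 0,"wz": 0,"fingers": -1},
  {"x": -0.0124,"y": 0.0138,"z": -0.001,"wx": 0,"wy": 0,"wz": 0,"fingers": -1},
  {"x": -0.0181,"y": 0.0164,"z": -0.001,"wx": 0,"wy": 0,"wz": 0,"fingers": -1},
  {"x": -0.0242,"y": 0.0177,"z": -0.001,"wx": 0,"wy": 0,"wz": 0,"fingers": -1},
  {"x": -0.0305,"y": 0.0177,"z": -0.001,"wx": 0,"wy": 0,"wz": 0,"fingers": -1},
  {"x": -0.0366,"y": 0.0165,"z": -0.001,"wx": 0,"wy": 0,"wz": 0,"fingers": -1},
  {"x": -0.0424,"y": 0.0139,"z": -0.001,"wx": 0,"wy": 0,"wz": 0,"fingers": -1},
  {"x": -0.0474,"y": 0.0103,"z": -0.001,"wx": 0,"wy": 0,"wz": 0,"fingers": -1},
  {"x": -0.0517,"y": 0.0056,"z": -0.001,"wx": 0,"wy": 0,"wz": 0,"fingers": -1},
  {"x": -0.0548,"y": 0.0002,"z": -0.001,"wx": 0,"wy": 0,"wz": 0,"fingers": -1},
  {"x": -0.0568,"y": -0.0058,"z": -0.001,"wx": 0,"wy": 0,"wz": 0,"fingers": -1},
  {"x": -0.0574,"y": -0.012,"z": -0.001,"wx": 0,"wy": 0,"wz": 0,"fingers": -1},
  {"x": -0.0568,"y": -0.0182,"z": -0.001,"wx": 0,"wy": 0,"wz": 0,"fingers": -1},
  {"x": -0.0549,"y": -0.0242,"z": -0.001,"wx": 0,"wy": 0,"wz": 0,"fingers": -1},
  {"x": -0.0518,"y": -0.0297,"z": -0.001,"wx": 0,"wy": 0,"wz": 0,"fingers": -1},
  {"x": -0.0476,"y": -0.0343,"z": -0.001,"wx": 0,"wy": 0,"wz": 0,"fingers": -1},
  {"x": -0.0425,"y": -0.038,"z": -0.001,"wx": 0,"wy": 0,"wz": 0,"fingers": -1},
  {"x": -0.0368,"y": -0.0406,"z": -0.001,"wx": 0,"wy": 0,"wz": 0,"fingers": -1},
  {"x": -0.0307,"y": -0.0419,"z": -0.001,"wx": 0,"wy": 0,"wz": 0,"fingers": -1},
])

```text
time: 8.38
ee_pos: [0.5262, -0.0352, 0.1295]
tcp_rot: [179.9, 0.1, 103.6]
wrist_force: [10.2, 0.4, 1.3]
opening: 0.0131
```

Run:
```python
from h import *
st()
```

```text
t 8.3833 box xy mm [-29.03  -3.65] z 0.1295 r 29.26 phi 3.017 F box [10. -2.] 1.3 rot [1.7988e+02 9.0000e-02 1.0363e+02] open 0.0131 q [-4.  1. -7. 82. -0. 73.]
```

play_rows([
  {"x": 0.0063,"y": 0.0005,"z": 0,"wx": 0,"wy": 0,"wz": 0,"fingers": -1},
  {"x": 0.0124,"y": 0.0018,"z": 0,"wx": 0,"wy": 0,"wz": 0,"fingers": -1},
  {"x": 0.0181,"y": 0.0043,"z": 0,"wx": 0,"wy": 0,"wz": 0,"fingers": -1},
  {"x": 0.0232,"y": 0.008,"z": 0,"wx": 0,"wy": 0,"wz": 0,"fingers": -1},
  {"x": 0.0274,"y": 0.0126,"z": 0,"wx": 0,"wy": 0,"wz": 0,"fingers": -1},
  {"x": 0.0306,"y": 0.018,"z": 0,"wx": 0,"wy": 0,"wz": 0,"fingers": -1},
  {"x": 0.0326,"y": 0.024,"z": 0,"wx": 0,"wy": 0,"wz": 0,"fingers": -1},
  {"x": 0.0332,"y": 0.0302,"z": 0,"wx": 0,"wy": 0,"wz": 0,"fingers": -1},
  {"x": 0.0326,"y": 0.0365,"z": 0,"wx": 0,"wy": 0,"wz": 0,"fingers": -1},
  {"x": 0.0307,"y": 0.0424,"z": 0,"wx": 0,"wy": 0,"wz": 0,"fingers": -1},
  {"x": 0.0276,"y": 0.0479,"z": 0,"wx": 0,"wy": 0,"wz": 0,"fingers": -1},
  {"x": 0.0234,"y": 0.0525,"z": 0,"wx": 0,"wy": 0,"wz": 0,"fingers": -1},
  {"x": 0.0183,"y": 0.0563,"z": 0,"wx": 0,"wy": 0,"wz": 0,"fingers": -1},
  {"x": 0.0126,"y": 0.0588,"z": 0,"wx": 0,"wy": 0,"wz": 0,"fingers": -1},
  {"x": 0.0065,"y": 0.0601,"z": 0,"wx": 0,"wy": 0,"wz": 0,"fingers": -1},
  {"x": 0.0002,"y": 0.0602,"z": 0,"wx": 0,"wy": 0,"wz": 0,"fingers": -1},
  {"x": -0.0059,"y": 0.0589,"z": 0,"wx": 0,"wy": 0,"wz": 0,"fingers": -1},
  {"x": -0.0117,"y": 0.0564,"z": 0,"wx": 0,"wy": 0,"wz": 0,"fingers": -1},
  {"x": -0.0168,"y": 0.0527,"z": 0,"wx": 0,"wy": 0,"wz": 0,"fingers": -1},
  {"x": -0.021,"y": 0.048,"z": 0,"wx": 0,"wy": 0,"wz": 0,"fingers": -1},
])

```text
time: 10.05
ee_pos: [0.5777, -0.0442, 0.1295]
tcp_rot: [179.9, 0.0, 103.7]
wrist_force: [5.3, 3.0, 4.2]
opening: 0.0131
```

Run:
```python
from h import *
st()
e=2.0944+4*np.pi; p=13.50537; rows(p,(e-p)/6,6,5)
```

```text
t 10.05 box xy mm [ 18.85 -24.53] z 0.1295 r 30.94 phi 0.915 F box [5.9 1.7] 4.2 rot [1.7992e+02 2.0000e-02 1.0367e+02] open 0.0131 q [-4.  8.  1. 83.  0. 72.]
end phi 14.660770614359173
[{"x": -0.0029, "y": -0.005, "z": 0, "wx": 0, "wy": 0, "wz": 0, "fingers": -1}, {"x": -0.0049, "y": -0.0104, "z": 0, "wx": 0, "wy": 0, "wz": 0, "fingers": -1}, {"x": -0.0057, "y": -0.0161, "z": 0, "wx": 0, "wy": 0, "wz": 0, "fingers": -1}, {"x": -0.0055, "y": -0.0219, "z": 0, "wx": 0, "wy": 0, "wz": 0, "fingers": -1}, {"x": -0.0042, "y": -0.0275, "z": 0, "wx": 0, "wy": 0, "wz": 0, "fingers": -1}, {"x": -0.0018, "y": -0.0327, "z": 0, "wx": 0, "wy": 0, "wz": 0, "fingers": -1}, {"x": -0.0018, "y": -0.0327, "z": 0, "wx": 0, "wy": 0, "wz": 0, "fingers": -1}, {"x": -0.0018, "y": -0.0327, "z": 0, "wx": 0, "wy": 0, "wz": 0, "fingers": -1}, {"x": -0.0018, "y": -0.0327, "z": 0, "wx": 0, "wy": 0, "wz": 0, "fingers": -1}, {"x": -0.0018, "y": -0.0327, "z": 0, "wx": 0, "wy": 0, "wz": 0, "fingers": -1}, {"x": -0.0018, "y": -0.0327, "z": 0, "wx": 0, "wy": 0, "wz": 0, "fingers": -1}]
```

play_rows([
  {"x": -0.0029,"y": -0.005,"z": 0,"wx": 0,"wy": 0,"wz": 0,"fingers": -1},
  {"x": -0.0049,"y": -0.0104,"z": 0,"wx": 0,"wy": 0,"wz": 0,"fingers": -1},
  {"x": -0.0057,"y": -0.0161,"z": 0,"wx": 0,"wy": 0,"wz": 0,"fingers": -1},
  {"x": -0.0055,"y": -0.0219,"z": 0,"wx": 0,"wy": 0,"wz": 0,"fingers": -1},
  {"x": -0.0042,"y": -0.0275,"z": 0,"wx": 0,"wy": 0,"wz": 0,"fingers": -1},
  {"x": -0.003,"y": -0.0304,"z": 0,"wx": 0,"wy": 0,"wz": 0,"fingers": -1},
  {"x": -0.0022,"y": -0.0319,"z": 0,"wx": 0,"wy": 0,"wz": 0,"fingers": -1},
  {"x": -0.0018,"y": -0.0327,"z": 0,"wx": 0,"wy": 0,"wz": 0,"fingers": -1},
  {"x": -0.0018,"y": -0.0327,"z": 0,"wx": 0,"wy": 0,"wz": 0,"fingers": -1},
  {"x": -0.0018,"y": -0.0327,"z": 0,"wx": 0,"wy": 0,"wz": 0,"fingers": -1},
  {"x": -0.0018,"y": -0.0327,"z": 0,"wx": 0,"wy": 0,"wz": 0,"fingers": -1},
])

```text
time: 10.97
ee_pos: [0.5459, -0.0536, 0.1294]
tcp_rot: [-180.0, 0.0, 103.6]
wrist_force: [2.2, 0.1, 6.5]
opening: 0.0127
```

Run:
```python
from h import *
st(); p,d=bot.camera("top"); cv2.imwrite("pics/t6.png",cv2.resize(p[130:240,200:330],None,fx=6,fy=5,interpolation=cv2.INTER_CUBIC))
o=bot.get_obs(); print(o["ee_pos"],[(q["confidence"],q["point"]) for q in bot.place_of("spinner_mid","top")[:2]])
c=bot.get_calibration("wrist");p,d=bot.camera("wrist"); cv2.imwrite("pics/w6.png",p)
```

```text
t 10.9667 box xy mm [-14.26 -26.2 ] z 0.1294 r 29.83 phi 2.069 F box [ 2.2 -0.4] 6.5 rot [-1.7996e+02  2.0000e-02  1.0365e+02] open 0.0127 q [-6.  4. -3. 83. -0. 71.]
[ 0.54592473 -0.05362428  0.1294148 ] [(0.23, [172.6, 392.9])]
```

View pics/w6.png

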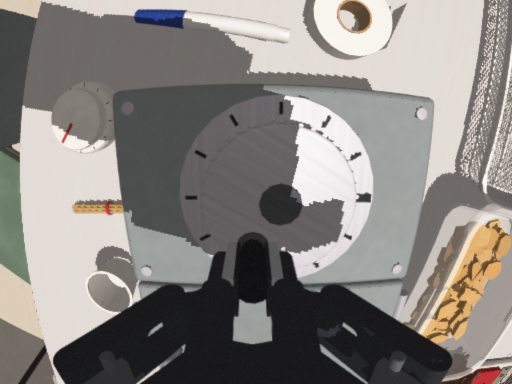

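Run:
```python
from h import *
s=-np.deg2rad(12);p=14.66077
rows(p,s,20);rows(p+20*s,s,14);rows(p+20*s,s*14.5,1);rows(p+20*s,s*14.8,1);rows(p+20*s,s*15,1)
```

```text
end phi 10.471979795213608
[{"x": -0.0026, "y": 0.0057, "z": 0, "wx": 0, "wy": 0, "wz": 0, "fingers": -1}, {"x": -0.0039, "y": 0.0119, "z": 0, "wx": 0, "wy": 0, "wz": 0, "fingers": -1}, {"x": -0.0039, "y": 0.0181, "z": 0, "wx": 0, "wy": 0, "wz": 0, "fingers": -1}, {"x": -0.0026, "y": 0.0243, "z": 0, "wx": 0, "wy": 0, "wz": 0, "fingers": -1}, {"x": -0.0, "y": 0.03, "z": 0, "wx": 0, "wy": 0, "wz": 0, "fingers": -1}, {"x": 0.0037, "y": 0.0351, "z": 0, "wx": 0, "wy": 0, "wz": 0, "fingers": -1}, {"x": 0.0083, "y": 0.0393, "z": 0, "wx": 0, "wy": 0, "wz": 0, "fingers": -1}, {"x": 0.0138, "y": 0.0424, "z": 0, "wx": 0, "wy": 0, "wz": 0, "fingers": -1}, {"x": 0.0197, "y": 0.0443, "z": 0, "wx": 0, "wy": 0, "wz": 0, "fingers": -1}, {"x": 0.026, "y": 0.045, "z": 0, "wx": 0, "wy": 0, "wz": 0, "fingers": -1}, {"x": 0.0322, "y": 0.0443, "z": 0, "wx": 0, "wy": 0, "wz": 0, "fingers": -1}, {"x": 0.0382, "y": 0.0424, "z": 0, "wx": 0, "wy": 0, "wz": 0, "fingers": -1}, {"x": 0.0436, "y": 0.0393, "z": 0, "wx": 0, "wy": 0, "wz": 0, "fingers": -1}, {"x": 0.0483, "y": 0.0351, "z": 0, "wx": 0, "wy": 0, "wz": 0
[... 1230 characters left out ...]
-0.052, "y": -0.0, "z": 0, "wx": 0, "wy": 0, "wz": 0, "fingers": -1}, {"x": -0.0545, "y": 0.0057, "z": 0, "wx": 0, "wy": 0, "wz": 0, "fingers": -1}, {"x": -0.0558, "y": 0.0119, "z": 0, "wx": 0, "wy": 0, "wz": 0, "fingers": -1}, {"x": -0.0558, "y": 0.0181, "z": 0, "wx": 0, "wy": 0, "wz": 0, "fingers": -1}, {"x": -0.0545, "y": 0.0243, "z": 0, "wx": 0, "wy": 0, "wz": 0, "fingers": -1}]
end phi 7.435106896743474
[{"x": -0.0534, "y": 0.0272, "z": 0, "wx": 0, "wy": 0, "wz": 0, "fingers": -1}]
end phi 7.372275043671678
[{"x": -0.0526, "y": 0.0289, "z": 0, "wx": 0, "wy": 0, "wz": 0, "fingers": -1}]
end phi 7.330387141623815
[{"x": -0.052, "y": 0.03, "z": 0, "wx": 0, "wy": 0, "wz": 0, "fingers": -1}]
```

play_rows([
  {"x": -0.0026,"y": 0.0057,"z": 0,"wx": 0,"wy": 0,"wz": 0,"fingers": -1},
  {"x": -0.0039,"y": 0.0119,"z": 0,"wx": 0,"wy": 0,"wz": 0,"fingers": -1},
  {"x": -0.0039,"y": 0.0181,"z": 0,"wx": 0,"wy": 0,"wz": 0,"fingers": -1},
  {"x": -0.0026,"y": 0.0243,"z": 0,"wx": 0,"wy": 0,"wz": 0,"fingers": -1},
  {"x": 0,"y": 0.03,"z": 0,"wx": 0,"wy": 0,"wz": 0,"fingers": -1},
  {"x": 0.0037,"y": 0.0351,"z": 0,"wx": 0,"wy": 0,"wz": 0,"fingers": -1},
  {"x": 0.0083,"y": 0.0393,"z": 0,"wx": 0,"wy": 0,"wz": 0,"fingers": -1},
  {"x": 0.0138,"y": 0.0424,"z": 0,"wx": 0,"wy": 0,"wz": 0,"fingers": -1},
  {"x": 0.0197,"y": 0.0443,"z": 0,"wx": 0,"wy": 0,"wz": 0,"fingers": -1},
  {"x": 0.026,"y": 0.045,"z": 0,"wx": 0,"wy": 0,"wz": 0,"fingers": -1},
  {"x": 0.0322,"y": 0.0443,"z": 0,"wx": 0,"wy": 0,"wz": 0,"fingers": -1},
  {"x": 0.0382,"y": 0.0424,"z": 0,"wx": 0,"wy": 0,"wz": 0,"fingers": -1},
  {"x": 0.0436,"y": 0.0393,"z": 0,"wx": 0,"wy": 0,"wz": 0,"fingers": -1},
  {"x": 0.0483,"y": 0.0351,"z": 0,"wx": 0,"wy": 0,"wz": 0,"fingers": -1},
  {"x": 0.052,"y": 0.03,"z": 0,"wx": 0,"wy": 0,"wz": 0,"fingers": -1},
  {"x": 0.0545,"y": 0.0243,"z": 0,"wx": 0,"wy": 0,"wz": 0,"fingers": -1},
  {"x": 0.0558,"y": 0.0181,"z": 0,"wx": 0,"wy": 0,"wz": 0,"fingers": -1},
  {"x": 0.0558,"y": 0.0119,"z": 0,"wx": 0,"wy": 0,"wz": 0,"fingers": -1},
  {"x": 0.0545,"y": 0.0057,"z": 0,"wx": 0,"wy": 0,"wz": 0,"fingers": -1},
  {"x": 0.052,"y": 0,"z": 0,"wx": 0,"wy": 0,"wz": 0,"fingers": -1},
])

```text
time: 12.78
ee_pos: [0.5338, -0.0032, 0.1294]
tcp_rot: [180.0, 0.0, 103.7]
wrist_force: [2.7, -3.3, 4.4]
opening: 0.013
```

play_rows([
  {"x": -0.0037,"y": -0.0051,"z": 0,"wx": 0,"wy": 0,"wz": 0,"fingers": -1},
  {"x": -0.0083,"y": -0.0093,"z": 0,"wx": 0,"wy": 0,"wz": 0,"fingers": -1},
  {"x": -0.0138,"y": -0.0124,"z": 0,"wx": 0,"wy": 0,"wz": 0,"fingers": -1},
  {"x": -0.0197,"y": -0.0143,"z": 0,"wx": 0,"wy": 0,"wz": 0,"fingers": -1},
  {"x": -0.026,"y": -0.015,"z": 0,"wx": 0,"wy": 0,"wz": 0,"fingers": -1},
  {"x": -0.0322,"y": -0.0143,"z": 0,"wx": 0,"wy": 0,"wz": 0,"fingers": -1},
  {"x": -0.0382,"y": -0.0124,"z": 0,"wx": 0,"wy": 0,"wz": 0,"fingers": -1},
  {"x": -0.0436,"y": -0.0093,"z": 0,"wx": 0,"wy": 0,"wz": 0,"fingers": -1},
  {"x": -0.0483,"y": -0.0051,"z": 0,"wx": 0,"wy": 0,"wz": 0,"fingers": -1},
  {"x": -0.052,"y": 0,"z": 0,"wx": 0,"wy": 0,"wz": 0,"fingers": -1},
  {"x": -0.0545,"y": 0.0057,"z": 0,"wx": 0,"wy": 0,"wz": 0,"fingers": -1},
  {"x": -0.0558,"y": 0.0119,"z": 0,"wx": 0,"wy": 0,"wz": 0,"fingers": -1},
  {"x": -0.0558,"y": 0.0181,"z": 0,"wx": 0,"wy": 0,"wz": 0,"fingers": -1},
  {"x": -0.0545,"y": 0.0243,"z": 0,"wx": 0,"wy": 0,"wz": 0,"fingers": -1},
  {"x": -0.0534,"y": 0.0272,"z": 0,"wx": 0,"wy": 0,"wz": 0,"fingers": -1},
  {"x": -0.0526,"y": 0.0289,"z": 0,"wx": 0,"wy": 0,"wz": 0,"fingers": -1},
  {"x": -0.052,"y": 0.03,"z": 0,"wx": 0,"wy": 0,"wz": 0,"fingers": -1},
  {"x": -0.052,"y": 0.03,"z": 0,"wx": 0,"wy": 0,"wz": 0,"fingers": -1},
  {"x": -0.052,"y": 0.03,"z": 0,"wx": 0,"wy": 0,"wz": 0,"fingers": -1},
  {"x": -0.052,"y": 0.03,"z": 0,"wx": 0,"wy": 0,"wz": 0,"fingers": -1},
])

```text
time: 14.45
ee_pos: [0.5747, -0.0472, 0.1294]
tcp_rot: [-179.9, 0.0, 103.6]
wrist_force: [0.9, -2.5, 8.2]
opening: 0.0128
```

Run:
```python
from h import *
st();p,d=bot.camera("wrist"); cv2.imwrite("pics/w7.png",p)
s=np.deg2rad(6);p=7.33039
rows(p,s,5,3);rows(p+5*s,s,1);
```

```text
t 14.45 box xy mm [ 15.23 -26.8 ] z 0.1294 r 30.83 phi 1.054 F box [ 0.2 -2.6] 8.2 rot [-1.7992e+02  5.0000e-02  1.0362e+02] open 0.0128 q [-5.  8.  1. 83. -0. 72.]
end phi 7.8539887755982996
[{"x": -0.0014, "y": -0.0028, "z": 0, "wx": 0, "wy": 0, "wz": 0, "fingers": -1}, {"x": -0.0026, "y": -0.0057, "z": 0, "wx": 0, "wy": 0, "wz": 0, "fingers": -1}, {"x": -0.0034, "y": -0.0088, "z": 0, "wx": 0, "wy": 0, "wz": 0, "fingers": -1}, {"x": -0.0039, "y": -0.0119, "z": 0, "wx": 0, "wy": 0, "wz": 0, "fingers": -1}, {"x": -0.004, "y": -0.015, "z": 0, "wx": 0, "wy": 0, "wz": 0, "fingers": -1}, {"x": -0.004, "y": -0.015, "z": 0, "wx": 0, "wy": 0, "wz": 0, "fingers": -1}, {"x": -0.004, "y": -0.015, "z": 0, "wx": 0, "wy": 0, "wz": 0, "fingers": -1}, {"x": -0.004, "y": -0.015, "z": 0, "wx": 0, "wy": 0, "wz": 0, "fingers": -1}]
end phi 7.958708530717959
[{"x": 0.0002, "y": -0.0031, "z": 0, "wx": 0, "wy": 0, "wz": 0, "fingers": -1}]
```

View pics/w7.png

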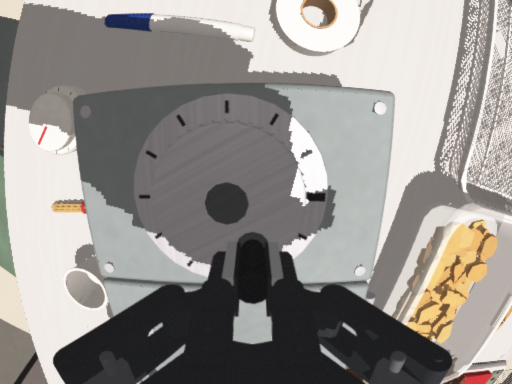

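play_rows([
  {"x": -0.0014,"y": -0.0028,"z": 0,"wx": 0,"wy": 0,"wz": 0,"fingers": -1},
  {"x": -0.0026,"y": -0.0057,"z": 0,"wx": 0,"wy": 0,"wz": 0,"fingers": -1},
  {"x": -0.0034,"y": -0.0088,"z": 0,"wx": 0,"wy": 0,"wz": 0,"fingers": -1},
  {"x": -0.0039,"y": -0.0119,"z": 0,"wx": 0,"wy": 0,"wz": 0,"fingers": -1},
  {"x": -0.004,"y": -0.015,"z": 0,"wx": 0,"wy": 0,"wz": 0,"fingers": -1},
  {"x": -0.004,"y": -0.015,"z": 0,"wx": 0,"wy": 0,"wz": 0,"fingers": -1},
  {"x": -0.004,"y": -0.015,"z": 0,"wx": 0,"wy": 0,"wz": 0,"fingers": -1},
  {"x": -0.004,"y": -0.015,"z": 0,"wx": 0,"wy": 0,"wz": 0,"fingers": -1},
])

```text
time: 15.17
ee_pos: [0.5608, -0.0543, 0.1294]
tcp_rot: [-179.9, -0.0, 103.6]
wrist_force: [-1.7, -0.5, 8.9]
opening: 0.0127
```

```bash
cat >> h.py <<'E'
def tang(cmdphi):
    # forces along clockwise tangent using last cmd, and lag
    o=bot.get_obs(); b=boxd(o["ee_pos"])*1000-np.array([.7,-.3]); f=Rb.T@o["wrist_force"][:2]
    ph=np.arctan2(-b[1],b[0])%(2*np.pi); t=np.array([-np.sin(ph),-np.cos(ph)]); r=np.array([np.cos(ph),-np.sin(ph)])
    c=np.array([1+30*np.cos(cmdphi),-30*np.sin(cmdphi)])-np.array([.7,-.3])
    print("t",o["time"],"phi",ph.round(3),"resist",(-f@t).round(2),"rad",(f@r).round(2),"lag mm",((c-b)@t).round(2),"F",np.linalg.norm(o["wrist_force"]).round(1),"Fz",o["wrist_force"][2].round(1))
E
python3 - <<'E'
from h import *
tang(7.854-2*np.pi)
for k in range(12):
    p=7.854+k*.13963; print(round(p,3)); rows(p,.13963/2,2,2)
E
```

```text
t 15.1667 phi 1.592 resist -1.8 rad 0.12 lag mm -0.92 F 9.0 Fz 8.9
7.854
end phi 7.9936300000000005
[{"x": 0.0001, "y": -0.0021, "z": 0, "wx": 0, "wy": 0, "wz": 0, "fingers": -1}, {"x": 0.0003, "y": -0.0042, "z": 0, "wx": 0, "wy": 0, "wz": 0, "fingers": -1}, {"x": 0.0003, "y": -0.0042, "z": 0, "wx": 0, "wy": 0, "wz": 0, "fingers": -1}, {"x": 0.0003, "y": -0.0042, "z": 0, "wx": 0, "wy": 0, "wz": 0, "fingers": -1}]
7.994
end phi 8.13326
[{"x": 0.0004, "y": -0.0021, "z": 0, "wx": 0, "wy": 0, "wz": 0, "fingers": -1}, {"x": 0.0009, "y": -0.0041, "z": 0, "wx": 0, "wy": 0, "wz": 0, "fingers": -1}, {"x": 0.0009, "y": -0.0041, "z": 0, "wx": 0, "wy": 0, "wz": 0, "fingers": -1}, {"x": 0.0009, "y": -0.0041, "z": 0, "wx": 0, "wy": 0, "wz": 0, "fingers": -1}]
8.133
end phi 8.27289
[{"x": 0.0006, "y": -0.002, "z": 0, "wx": 0, "wy": 0, "wz": 0, "fingers": -1}, {"x": 0.0014, "y": -0.0039, "z": 0, "wx": 0, "wy": 0, "wz": 0, "fingers": -1}, {"x": 0.0014, "y": -0.0039, "z": 0, "wx": 0, "wy": 0, "wz": 0, "fingers": -1}, {"x": 0.0014, "y": -0.0039, "z": 0, "wx": 0, "wy": 0, "wz": 0, "fingers": -1}]
8.273

[... 2355 characters left out ...]
y": 0, "wz": 0, "fingers": -1}]
9.25
end phi 9.38993
[{"x": 0.0021, "y": -0.0003, "z": 0, "wx": 0, "wy": 0, "wz": 0, "fingers": -1}, {"x": 0.0042, "y": -0.0004, "z": 0, "wx": 0, "wy": 0, "wz": 0, "fingers": -1}, {"x": 0.0042, "y": -0.0004, "z": 0, "wx": 0, "wy": 0, "wz": 0, "fingers": -1}, {"x": 0.0042, "y": -0.0004, "z": 0, "wx": 0, "wy": 0, "wz": 0, "fingers": -1}]
9.39
end phi 9.52956
[{"x": 0.0021, "y": 0.0, "z": 0, "wx": 0, "wy": 0, "wz": 0, "fingers": -1}, {"x": 0.0042, "y": 0.0001, "z": 0, "wx": 0, "wy": 0, "wz": 0, "fingers": -1}, {"x": 0.0042, "y": 0.0001, "z": 0, "wx": 0, "wy": 0, "wz": 0, "fingers": -1}, {"x": 0.0042, "y": 0.0001, "z": 0, "wx": 0, "wy": 0, "wz": 0, "fingers": -1}]
```

play_rows([
  {"x": 0.0001,"y": -0.0021,"z": 0,"wx": 0,"wy": 0,"wz": 0,"fingers": -1},
  {"x": 0.0003,"y": -0.0042,"z": 0,"wx": 0,"wy": 0,"wz": 0,"fingers": -1},
  {"x": 0.0003,"y": -0.0042,"z": 0,"wx": 0,"wy": 0,"wz": 0,"fingers": -1},
  {"x": 0.0003,"y": -0.0042,"z": 0,"wx": 0,"wy": 0,"wz": 0,"fingers": -1},
])

```text
time: 15.5
ee_pos: [0.5569, -0.0549, 0.1294]
tcp_rot: [-179.9, -0.0, 103.6]
wrist_force: [-0.2, 0.1, 7.1]
opening: 0.013
```

```bash
python3 -c "
from h import *
tang(7.994)"
```

```text
t 15.5 phi 1.725 resist -0.17 rad -0.13 lag mm -0.69 F 7.1 Fz 7.1
```

play_rows([
  {"x": 0.0004,"y": -0.0021,"z": 0,"wx": 0,"wy": 0,"wz": 0,"fingers": -1},
  {"x": 0.0009,"y": -0.0041,"z": 0,"wx": 0,"wy": 0,"wz": 0,"fingers": -1},
  {"x": 0.0009,"y": -0.0041,"z": 0,"wx": 0,"wy": 0,"wz": 0,"fingers": -1},
])

```text
time: 15.75
ee_pos: [0.5527, -0.0549, 0.1294]
tcp_rot: [-180.0, -0.0, 103.6]
wrist_force: [0.3, 0.2, 7.4]
opening: 0.0131
```

```bash
python3 -c "
from h import *
tang(8.133)"
```

```text
t 15.75 phi 1.864 resist 0.29 rad -0.19 lag mm -0.63 F 7.4 Fz 7.4
```

play_rows([
  {"x": 0.0006,"y": -0.002,"z": 0,"wx": 0,"wy": 0,"wz": 0,"fingers": -1},
  {"x": 0.0014,"y": -0.0039,"z": 0,"wx": 0,"wy": 0,"wz": 0,"fingers": -1},
  {"x": 0.0014,"y": -0.0039,"z": 0,"wx": 0,"wy": 0,"wz": 0,"fingers": -1},
])

```text
time: 16.0
ee_pos: [0.5486, -0.0543, 0.1294]
tcp_rot: [-180.0, -0.0, 103.6]
wrist_force: [0.7, 1.8, 7.1]
opening: 0.0131
```

```bash
python3 -c "
from h import *
tang(8.273)"
```

```text
t 16.0 phi 2.004 resist 0.31 rad -1.94 lag mm -0.58 F 7.3 Fz 7.1
```

play_rows([
  {"x": 0.0009,"y": -0.0019,"z": 0,"wx": 0,"wy": 0,"wz": 0,"fingers": -1},
  {"x": 0.002,"y": -0.0037,"z": 0,"wx": 0,"wy": 0,"wz": 0,"fingers": -1},
  {"x": 0.002,"y": -0.0037,"z": 0,"wx": 0,"wy": 0,"wz": 0,"fingers": -1},
])

```text
time: 16.25
ee_pos: [0.5446, -0.0532, 0.1294]
tcp_rot: [-180.0, -0.0, 103.6]
wrist_force: [1.1, 1.3, 7.1]
opening: 0.0131
```

```bash
python3 -c "
from h import *
tang(8.413)"
```

```text
t 16.25 phi 2.142 resist 0.6 rad -1.57 lag mm -0.45 F 7.3 Fz 7.1
```

play_rows([
  {"x": 0.0012,"y": -0.0017,"z": 0,"wx": 0,"wy": 0,"wz": 0,"fingers": -1},
  {"x": 0.0025,"y": -0.0034,"z": 0,"wx": 0,"wy": 0,"wz": 0,"fingers": -1},
  {"x": 0.0025,"y": -0.0034,"z": 0,"wx": 0,"wy": 0,"wz": 0,"fingers": -1},
])

```text
time: 16.5
ee_pos: [0.5406, -0.0515, 0.1294]
tcp_rot: [-180.0, -0.0, 103.7]
wrist_force: [0.9, 2.3, 6.8]
opening: 0.0126
```

```bash
python3 -c "
from h import *
tang(8.552)"
```

```text
t 16.5 phi 2.286 resist -0.29 rad -2.44 lag mm -0.55 F 7.3 Fz 6.8
```

play_rows([
  {"x": 0.0014,"y": -0.0016,"z": 0,"wx": 0,"wy": 0,"wz": 0,"fingers": -1},
  {"x": 0.0029,"y": -0.003,"z": 0,"wx": 0,"wy": 0,"wz": 0,"fingers": -1},
  {"x": 0.0029,"y": -0.003,"z": 0,"wx": 0,"wy": 0,"wz": 0,"fingers": -1},
])

```text
time: 16.75
ee_pos: [0.5371, -0.0493, 0.1294]
tcp_rot: [-180.0, -0.0, 103.7]
wrist_force: [0.3, 2.6, 7.8]
opening: 0.0129
```

```bash
python3 -c "
from h import *
tang(8.692)"
```

```text
t 16.75 phi 2.426 resist -1.25 rad -2.24 lag mm -0.5 F 8.2 Fz 7.8
```

play_rows([
  {"x": 0.0016,"y": -0.0013,"z": 0,"wx": 0,"wy": 0,"wz": 0,"fingers": -1},
  {"x": 0.0033,"y": -0.0026,"z": 0,"wx": 0,"wy": 0,"wz": 0,"fingers": -1},
  {"x": 0.0033,"y": -0.0026,"z": 0,"wx": 0,"wy": 0,"wz": 0,"fingers": -1},
])

```text
time: 17.0
ee_pos: [0.5343, -0.047, 0.1294]
tcp_rot: [180.0, 0.0, 103.6]
wrist_force: [4.0, -0.1, 5.7]
opening: 0.0127
```

```bash
python3 -c "
from h import *
tang(8.831)"
```

```text
t 17.0 phi 2.546 resist 3.02 rad -2.63 lag mm 0.14 F 7.0 Fz 5.7
```

play_rows([
  {"x": 0.0009,"y": -0.0006,"z": 0,"wx": 0,"wy": 0,"wz": 0,"fingers": -1},
  {"x": 0.0018,"y": -0.0011,"z": 0,"wx": 0,"wy": 0,"wz": 0,"fingers": -1},
  {"x": 0.0018,"y": -0.0011,"z": 0,"wx": 0,"wy": 0,"wz": 0,"fingers": -1},
  {"x": 0.0018,"y": -0.0011,"z": 0,"wx": 0,"wy": 0,"wz": 0,"fingers": -1},
])

```text
time: 17.33
ee_pos: [0.533, -0.0457, 0.1294]
tcp_rot: [180.0, 0.0, 103.6]
wrist_force: [5.5, -0.3, 5.4]
opening: 0.0129
```

```bash
python3 -c "
from h import *
tang(8.901)
for k in range(12):
  print(8.901+k*.07); rows(8.901+k*.07,.07,1)"
```

```text
t 17.3333 phi 2.607 resist 4.06 rad -3.73 lag mm 0.44 F 7.7 Fz 5.4
8.901
end phi 8.971
[{"x": 0.0019, "y": -0.001, "z": 0, "wx": 0, "wy": 0, "wz": 0, "fingers": -1}]
8.971
end phi 9.041
[{"x": 0.0019, "y": -0.0009, "z": 0, "wx": 0, "wy": 0, "wz": 0, "fingers": -1}]
9.041
end phi 9.111
[{"x": 0.002, "y": -0.0007, "z": 0, "wx": 0, "wy": 0, "wz": 0, "fingers": -1}]
9.111
end phi 9.181000000000001
[{"x": 0.002, "y": -0.0006, "z": 0, "wx": 0, "wy": 0, "wz": 0, "fingers": -1}]
9.181
end phi 9.251
[{"x": 0.0021, "y": -0.0004, "z": 0, "wx": 0, "wy": 0, "wz": 0, "fingers": -1}]
9.251
end phi 9.321
[{"x": 0.0021, "y": -0.0003, "z": 0, "wx": 0, "wy": 0, "wz": 0, "fingers": -1}]
9.321
end phi 9.391
[{"x": 0.0021, "y": -0.0001, "z": 0, "wx": 0, "wy": 0, "wz": 0, "fingers": -1}]
9.391
end phi 9.461
[{"x": 0.0021, "y": 0.0, "z": 0, "wx": 0, "wy": 0, "wz": 0, "fingers": -1}]
9.461
end phi 9.531
[{"x": 0.0021, "y": 0.0001, "z": 0, "wx": 0, "wy": 0, "wz": 0, "fingers": -1}]
9.531
end phi 9.601
[{"x": 0.0021, "y": 0.0003, "z": 0, "wx": 0, "wy": 0, "wz": 0, "fingers": -1}]
9.600999999999999
end phi 9.671
[{"x": 0.0021, "y": 0.0004, "z": 0, "wx": 0, "wy": 0, "wz": 0, "fingers": -1}]
9.671
end phi 9.741
[{"x": 0.002, "y": 0.0006, "z": 0, "wx": 0, "wy": 0, "wz": 0, "fingers": -1}]
```

play_rows([
  {"x": 0.001,"y": -0.0005,"z": 0,"wx": 0,"wy": 0,"wz": 0,"fingers": -1},
  {"x": 0.0019,"y": -0.001,"z": 0,"wx": 0,"wy": 0,"wz": 0,"fingers": -1},
  {"x": 0.0019,"y": -0.001,"z": 0,"wx": 0,"wy": 0,"wz": 0,"fingers": -1},
  {"x": 0.0019,"y": -0.001,"z": 0,"wx": 0,"wy": 0,"wz": 0,"fingers": -1},
])

```text
time: 17.67
ee_pos: [0.5317, -0.0443, 0.1294]
tcp_rot: [180.0, 0.1, 103.6]
wrist_force: [5.1, -2.6, 5.9]
opening: 0.0131
```

```bash
python3 -c "
from h import *
tang(8.971)"
```

```text
t 17.6667 phi 2.672 resist 5.3 rad -2.2 lag mm 0.6 F 8.2 Fz 5.9
```

play_rows([
  {"x": 0.001,"y": -0.0005,"z": 0,"wx": 0,"wy": 0,"wz": 0,"fingers": -1},
  {"x": 0.0019,"y": -0.0009,"z": 0,"wx": 0,"wy": 0,"wz": 0,"fingers": -1},
  {"x": 0.0019,"y": -0.0009,"z": 0,"wx": 0,"wy": 0,"wz": 0,"fingers": -1},
  {"x": 0.0019,"y": -0.0009,"z": 0,"wx": 0,"wy": 0,"wz": 0,"fingers": -1},
])

```text
time: 18.0
ee_pos: [0.5305, -0.0427, 0.1295]
tcp_rot: [180.0, 0.1, 103.6]
wrist_force: [6.1, -3.0, 5.8]
opening: 0.0124
```

```bash
python3 -c "
from h import *
tang(9.041)"
```

```text
t 18.0 phi 2.741 resist 6.05 rad -3.11 lag mm 0.67 F 9.0 Fz 5.8
```

play_rows([
  {"x": 0.001,"y": -0.0004,"z": 0,"wx": 0,"wy": 0,"wz": 0,"fingers": -1},
  {"x": 0.002,"y": -0.0007,"z": 0,"wx": 0,"wy": 0,"wz": 0,"fingers": -1},
  {"x": 0.002,"y": -0.0007,"z": 0,"wx": 0,"wy": 0,"wz": 0,"fingers": -1},
  {"x": 0.002,"y": -0.0007,"z": 0,"wx": 0,"wy": 0,"wz": 0,"fingers": -1},
])

```text
time: 18.33
ee_pos: [0.5295, -0.0412, 0.1295]
tcp_rot: [180.0, 0.1, 103.6]
wrist_force: [6.5, -3.6, 4.8]
opening: 0.0131
```

```bash
python3 -c "
from h import *
tang(9.111)"
```

```text
t 18.3333 phi 2.801 resist 6.57 rad -3.51 lag mm 0.98 F 8.8 Fz 4.8
```

Now 1 mm steps.

play_rows([
  {"x": 0.001,"y": -0.0003,"z": 0,"wx": 0,"wy": 0,"wz": 0,"fingers": -1},
  {"x": 0.001,"y": -0.0003,"z": 0,"wx": 0,"wy": 0,"wz": 0,"fingers": -1},
  {"x": 0.001,"y": -0.0003,"z": 0,"wx": 0,"wy": 0,"wz": 0,"fingers": -1},
])

```text
time: 18.58
ee_pos: [0.5289, -0.0404, 0.1295]
tcp_rot: [180.0, 0.1, 103.6]
wrist_force: [7.2, -4.4, 4.8]
opening: 0.0131
```

```bash
python3 -c "
from h import *
tang(9.146)"
```

```text
t 18.5833 phi 2.834 resist 7.47 rad -3.86 lag mm 1.07 F 9.7 Fz 4.8
```

play_rows([
  {"x": 0.001,"y": -0.0003,"z": 0,"wx": 0,"wy": 0,"wz": 0,"fingers": -1},
  {"x": 0.001,"y": -0.0003,"z": 0,"wx": 0,"wy": 0,"wz": 0,"fingers": -1},
  {"x": 0.001,"y": -0.0003,"z": 0,"wx": 0,"wy": 0,"wz": 0,"fingers": -1},
])

```text
time: 18.83
ee_pos: [0.5287, -0.0399, 0.1295]
tcp_rot: [179.9, 0.2, 103.6]
wrist_force: [7.9, -7.3, 4.4]
opening: 0.0134
```

```bash
python3 -c "
from h import *
tang(9.181)"
```

```text
t 18.8333 phi 2.851 resist 10.3 rad -3.17 lag mm 1.61 F 11.6 Fz 4.4
```

play_rows([
  {"x": 0.001,"y": -0.0003,"z": 0,"wx": 0,"wy": 0,"wz": 0,"fingers": -1},
  {"x": 0.001,"y": -0.0003,"z": 0,"wx": 0,"wy": 0,"wz": 0,"fingers": -1},
  {"x": 0.001,"y": -0.0003,"z": 0,"wx": 0,"wy": 0,"wz": 0,"fingers": -1},
])

```text
time: 19.08
ee_pos: [0.5285, -0.0396, 0.1295]
tcp_rot: [179.9, 0.2, 103.6]
wrist_force: [8.9, -10.1, 2.7]
opening: 0.0132
```

```bash
python3 -c "
from h import *
tang(9.216)"
```

```text
t 19.0833 phi 2.864 resist 13.19 rad -2.73 lag mm 2.26 F 13.7 Fz 2.7
```

play_rows([
  {"x": 0.001,"y": -0.0003,"z": 0,"wx": 0,"wy": 0,"wz": 0,"fingers": -1},
  {"x": 0.001,"y": -0.0003,"z": 0,"wx": 0,"wy": 0,"wz": 0,"fingers": -1},
  {"x": 0.001,"y": -0.0003,"z": 0,"wx": 0,"wy": 0,"wz": 0,"fingers": -1},
])

```text
time: 19.33
ee_pos: [0.5283, -0.0392, 0.1295]
tcp_rot: [179.9, 0.3, 103.5]
wrist_force: [12.4, -12.2, 2.9]
opening: 0.013
```

```bash
python3 -c "
from h import *
tang(9.251)
st()
bot.camera('top')"
```

```text
t 19.3333 phi 2.878 resist 16.66 rad -5.01 lag mm 2.89 F 17.6 Fz 2.9
t 19.3333 box xy mm [-28.02  -8.04] z 0.1295 r 29.16 phi 2.862 F box [  9.2 -14.8] 2.9 rot [179.91   0.32 103.54] open 0.013 q [-4.  1. -6. 82. -0. 72.]
```

play_rows([
  {"x": -0.001,"y": 0.0003,"z": 0,"wx": 0,"wy": 0,"wz": 0,"fingers": -1},
  {"x": -0.001,"y": 0.0003,"z": 0,"wx": 0,"wy": 0,"wz": 0,"fingers": -1},
  {"x": -0.001,"y": 0.0003,"z": 0,"wx": 0,"wy": 0,"wz": 0,"fingers": 0},
  {"x": -0.001,"y": 0.0003,"z": 0,"wx": 0,"wy": 0,"wz": 0,"fingers": 0.2},
  {"x": -0.001,"y": 0.0003,"z": 0,"wx": 0,"wy": 0,"wz": 0,"fingers": 0.2},
  {"x": -0.001,"y": 0.0003,"z": 0,"wx": 0,"wy": 0,"wz": 0,"fingers": 0.2},
  {"x": -0.001,"y": 0.0003,"z": 0,"wx": 0,"wy": 0,"wz": 0,"fingers": 0.2},
])

```text
time: 19.97
ee_pos: [0.5269, -0.0374, 0.1288]
tcp_rot: [-179.9, -0.0, 103.7]
wrist_force: [0.2, -0.7, -0.2]
opening: 0.051
```

Run:
```python
from h import *
st();p,d=bot.camera("wrist"); cv2.imwrite("pics/w8.png",p)
```

```text
t 19.9667 box xy mm [-28.91  -5.96] z 0.1288 r 29.52 phi 2.938 F box [ 0.1 -0.7] -0.2 rot [-1.7993e+02 -3.0000e-02  1.0366e+02] open 0.051 q [-4.  1. -6. 82.  0. 72.]
```

View pics/w8.png

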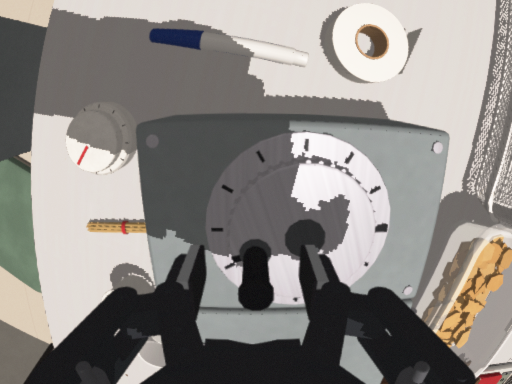

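play_rows([
  {"x": 0,"y": 0,"z": -0.03,"wx": 0,"wy": 0,"wz": 0,"fingers": 0.2},
  {"x": 0,"y": 0,"z": -0.065,"wx": 0,"wy": 0,"wz": 0,"fingers": 0.2},
  {"x": -0.038,"y": -0.011,"z": -0.07,"wx": 0,"wy": 0,"wz": 0,"fingers": 0.2},
  {"x": -0.076,"y": -0.022,"z": -0.07,"wx": 0,"wy": 0,"wz": 0,"fingers": 0.2},
  {"x": -0.114,"y": -0.033,"z": -0.07,"wx": 0,"wy": 0,"wz": 0,"fingers": 0.2},
  {"x": -0.1493,"y": -0.0434,"z": -0.07,"wx": 0,"wy": 0,"wz": 0,"fingers": 0.2},
  {"x": -0.1493,"y": -0.0434,"z": -0.06,"wx": 0,"wy": 0,"wz": 0,"fingers": 0.2},
  {"x": -0.1493,"y": -0.0434,"z": -0.045,"wx": 0,"wy": 0,"wz": 0,"fingers": 0.2},
  {"x": -0.1493,"y": -0.0434,"z": -0.045,"wx": 0,"wy": 0,"wz": 0,"fingers": 0.2},
  {"x": -0.1493,"y": -0.0434,"z": -0.045,"wx": 0,"wy": 0,"wz": 0,"fingers": 0.2},
])

```text
time: 20.85
ee_pos: [0.5199, -0.1925, 0.1736]
tcp_rot: [-179.9, -0.1, 103.7]
wrist_force: [0.4, 0.4, -0.1]
opening: 0.0512
```

Run:
```python
from h import *
st();c=bot.get_calibration("wrist");p,d=bot.camera("wrist"); cv2.imwrite("pics/w9.png",p)
W=wcloud(d,c)
b=(W[...,:2]-C)@Rb
s=(W[...,2]>.12)&(W[...,2]<.146)&(abs(b[...,0]+.073)<.03)&(abs(b[...,1]+.155)<.06)
print(s.sum()); 
if s.sum(): print(b[s].mean(0),b[s].min(0),b[s].max(0),W[s][:,2].max())
```

```text
t 20.85 box xy mm [ -72.3  -154.97] z 0.1736 r 171.0 phi 2.007 F box [0.5 0.3] -0.1 rot [-1.7991e+02 -7.0000e-02  1.0366e+02] open 0.0512 q [-20.   5.   2.  88.   0.  56.]
2169
[-0.07330371 -0.14600356] [-0.07845375 -0.20374174] [-0.06812567 -0.10449808] 0.1388869621693851
```

View pics/w9.png

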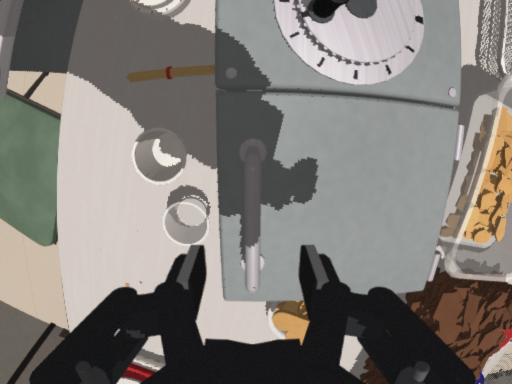

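play_rows([
  {"x": 0,"y": -0.001,"z": 0.02,"wx": 0,"wy": 0,"wz": 0,"fingers": 0.2},
  {"x": 0,"y": -0.001,"z": 0.038,"wx": 0,"wy": 0,"wz": 0,"fingers": 0.2},
  {"x": 0,"y": -0.001,"z": 0.0475,"wx": 0,"wy": 0,"wz": 0,"fingers": 0.2},
  {"x": 0,"y": -0.001,"z": 0.0475,"wx": 0,"wy": 0,"wz": 0,"fingers": 0},
  {"x": 0,"y": -0.001,"z": 0.0475,"wx": 0,"wy": 0,"wz": 0,"fingers": -0.5},
  {"x": 0,"y": -0.001,"z": 0.0475,"wx": 0,"wy": 0,"wz": 0,"fingers": -1},
  {"x": 0,"y": -0.001,"z": 0.0475,"wx": 0,"wy": 0,"wz": 0,"fingers": -1},
  {"x": 0,"y": -0.001,"z": 0.0475,"wx": 0,"wy": 0,"wz": 0,"fingers": -1},
  {"x": 0,"y": -0.001,"z": 0.0475,"wx": 0,"wy": 0,"wz": 0,"fingers": -1},
  {"x": 0,"y": -0.001,"z": 0.0475,"wx": 0,"wy": 0,"wz": 0,"fingers": -1},
], grip_force=25)

```text
time: 21.73
ee_pos: [0.5201, -0.1932, 0.1282]
tcp_rot: [179.9, 0.1, 103.7]
wrist_force: [-0.8, 1.6, 6.1]
opening: 0.0089
```

Run:
```python
from h import *
st()
def arc(t0,t1,n):
    L=[]
    P=lambda t:np.array([-.172*np.cos(t)+.042*np.sin(t),.172*np.sin(t)+.042*np.cos(t)])
    for k in range(1,n+1):
        q=P(t0+(t1-t0)*k/n)-P(t0); L.append(dict(x=0,y=round(q[0],4),z=round(-q[1],4),wx=0,wy=0,wz=0,fingers=-1))
    print(json.dumps(L))
arc(0,.15,5);arc(.15,.65,10);arc(.65,1.25,12)
```

```text
t 21.7333 box xy mm [ -72.33 -155.68] z 0.1282 r 171.66 phi 2.006 F box [-0.4  1.8] 6.1 rot [1.7989e+02 5.0000e-02 1.0366e+02] open 0.0089 q [-20.   5.  -3.  82.   0.  56.]
[{"x": 0, "y": 0.0013, "z": -0.0051, "wx": 0, "wy": 0, "wz": 0, "fingers": -1}, {"x": 0, "y": 0.0028, "z": -0.0102, "wx": 0, "wy": 0, "wz": 0, "fingers": -1}, {"x": 0, "y": 0.0045, "z": -0.0153, "wx": 0, "wy": 0, "wz": 0, "fingers": -1}, {"x": 0, "y": 0.0063, "z": -0.0203, "wx": 0, "wy": 0, "wz": 0, "fingers": -1}, {"x": 0, "y": 0.0082, "z": -0.0252, "wx": 0, "wy": 0, "wz": 0, "fingers": -1}]
[{"x": 0, "y": 0.0036, "z": -0.0081, "wx": 0, "wy": 0, "wz": 0, "fingers": -1}, {"x": 0, "y": 0.0075, "z": -0.016, "wx": 0, "wy": 0, "wz": 0, "fingers": -1}, {"x": 0, "y": 0.0119, "z": -0.0237, "wx": 0, "wy": 0, "wz": 0, "fingers": -1}, {"x": 0, "y": 0.0166, "z": -0.0312, "wx": 0, "wy": 0, "wz": 0, "fingers": -1}, {"x": 0, "y": 0.0217, "z": -0.0384, "wx": 0, "wy": 0, "wz": 0, "fingers": -1}, {"x": 0, "y": 0.0272, "z": -0.0454, "wx": 0, "wy": 0, "wz": 0, "fingers": -1}, {"x": 0, "y": 0.033, "z": -0.0521, "wx": 0, "wy": 0, "wz"
[... 504 characters left out ...]
"y": 0.0295, "z": -0.0194, "wx": 0, "wy": 0, "wz": 0, "fingers": -1}, {"x": 0, "y": 0.0375, "z": -0.0233, "wx": 0, "wy": 0, "wz": 0, "fingers": -1}, {"x": 0, "y": 0.0456, "z": -0.0268, "wx": 0, "wy": 0, "wz": 0, "fingers": -1}, {"x": 0, "y": 0.0539, "z": -0.0299, "wx": 0, "wy": 0, "wz": 0, "fingers": -1}, {"x": 0, "y": 0.0624, "z": -0.0326, "wx": 0, "wy": 0, "wz": 0, "fingers": -1}, {"x": 0, "y": 0.0709, "z": -0.0348, "wx": 0, "wy": 0, "wz": 0, "fingers": -1}, {"x": 0, "y": 0.0796, "z": -0.0366, "wx": 0, "wy": 0, "wz": 0, "fingers": -1}, {"x": 0, "y": 0.0883, "z": -0.038, "wx": 0, "wy": 0, "wz": 0, "fingers": -1}, {"x": 0, "y": 0.0971, "z": -0.0389, "wx": 0, "wy": 0, "wz": 0, "fingers": -1}]
```

play_rows([
  {"x": 0,"y": 0.0006,"z": -0.0025,"wx": 0,"wy": 0,"wz": 0,"fingers": -1},
  {"x": 0,"y": 0.0013,"z": -0.0051,"wx": 0,"wy": 0,"wz": 0,"fingers": -1},
  {"x": 0,"y": 0.002,"z": -0.0076,"wx": 0,"wy": 0,"wz": 0,"fingers": -1},
  {"x": 0,"y": 0.002,"z": -0.0076,"wx": 0,"wy": 0,"wz": 0,"fingers": -1},
  {"x": 0,"y": 0.002,"z": -0.0076,"wx": 0,"wy": 0,"wz": 0,"fingers": -1},
])

```text
time: 22.15
ee_pos: [0.5215, -0.1927, 0.1344]
tcp_rot: [-180.0, 0.0, 103.6]
wrist_force: [2.3, -2.3, -5.0]
opening: 0.009
```

Run:
```python
from h import *
st()
```

```text
t 22.15 box xy mm [ -70.8  -155.62] z 0.1344 r 170.97 phi 1.998 F box [ 1.7 -2.7] -5.0 rot [-1.8000e+02  1.0000e-02  1.0365e+02] open 0.009 q [-20.   5.  -2.  83.  -0.  56.]
```

```bash
cat >> h.py <<'E'
def arc(t0,t1,n):
    L=[]
    P=lambda t:np.array([-.172*np.cos(t)+.042*np.sin(t),.172*np.sin(t)+.042*np.cos(t)])
    for k in range(1,n+1):
        q=P(t0+(t1-t0)*k/n)-P(t0); L.append(dict(x=0,y=round(q[0],4),z=round(-q[1],4),wx=0,wy=0,wz=0,fingers=-1))
    print(json.dumps(L))
E
python3 - <<'E'
from h import *
arc(.045,.645,15)
E
```

```text
[{"x": 0, "y": 0.0021, "z": -0.0068, "wx": 0, "wy": 0, "wz": 0, "fingers": -1}, {"x": 0, "y": 0.0045, "z": -0.0134, "wx": 0, "wy": 0, "wz": 0, "fingers": -1}, {"x": 0, "y": 0.0072, "z": -0.02, "wx": 0, "wy": 0, "wz": 0, "fingers": -1}, {"x": 0, "y": 0.0101, "z": -0.0264, "wx": 0, "wy": 0, "wz": 0, "fingers": -1}, {"x": 0, "y": 0.0133, "z": -0.0328, "wx": 0, "wy": 0, "wz": 0, "fingers": -1}, {"x": 0, "y": 0.0167, "z": -0.039, "wx": 0, "wy": 0, "wz": 0, "fingers": -1}, {"x": 0, "y": 0.0204, "z": -0.045, "wx": 0, "wy": 0, "wz": 0, "fingers": -1}, {"x": 0, "y": 0.0243, "z": -0.0509, "wx": 0, "wy": 0, "wz": 0, "fingers": -1}, {"x": 0, "y": 0.0284, "z": -0.0567, "wx": 0, "wy": 0, "wz": 0, "fingers": -1}, {"x": 0, "y": 0.0328, "z": -0.0623, "wx": 0, "wy": 0, "wz": 0, "fingers": -1}, {"x": 0, "y": 0.0374, "z": -0.0676, "wx": 0, "wy": 0, "wz": 0, "fingers": -1}, {"x": 0, "y": 0.0422, "z": -0.0729, "wx": 0, "wy": 0, "wz": 0, "fingers": -1}, {"x": 0, "y": 0.0472, "z": -0.0779, "wx": 0, "wy": 0, "wz": 0, "fingers": -1}, {"x": 0, "y": 0.0524, "z": -0.0827, "wx": 0, "wy": 0, "wz": 0, "fingers": -1}, {"x": 0, "y": 0.0577, "z": -0.0873, "wx": 0, "wy": 0, "wz": 0, "fingers": -1}]
```

play_rows([
  {"x": 0,"y": 0.0021,"z": -0.0068,"wx": 0,"wy": 0,"wz": 0,"fingers": -1},
  {"x": 0,"y": 0.0045,"z": -0.0134,"wx": 0,"wy": 0,"wz": 0,"fingers": -1},
  {"x": 0,"y": 0.0072,"z": -0.02,"wx": 0,"wy": 0,"wz": 0,"fingers": -1},
  {"x": 0,"y": 0.0101,"z": -0.0264,"wx": 0,"wy": 0,"wz": 0,"fingers": -1},
  {"x": 0,"y": 0.0133,"z": -0.0328,"wx": 0,"wy": 0,"wz": 0,"fingers": -1},
  {"x": 0,"y": 0.0167,"z": -0.039,"wx": 0,"wy": 0,"wz": 0,"fingers": -1},
  {"x": 0,"y": 0.0204,"z": -0.045,"wx": 0,"wy": 0,"wz": 0,"fingers": -1},
  {"x": 0,"y": 0.0243,"z": -0.0509,"wx": 0,"wy": 0,"wz": 0,"fingers": -1},
  {"x": 0,"y": 0.0284,"z": -0.0567,"wx": 0,"wy": 0,"wz": 0,"fingers": -1},
  {"x": 0,"y": 0.0328,"z": -0.0623,"wx": 0,"wy": 0,"wz": 0,"fingers": -1},
  {"x": 0,"y": 0.0374,"z": -0.0676,"wx": 0,"wy": 0,"wz": 0,"fingers": -1},
  {"x": 0,"y": 0.0422,"z": -0.0729,"wx": 0,"wy": 0,"wz": 0,"fingers": -1},
  {"x": 0,"y": 0.0472,"z": -0.0779,"wx": 0,"wy": 0,"wz": 0,"fingers": -1},
  {"x": 0,"y": 0.0524,"z": -0.0827,"wx": 0,"wy": 0,"wz": 0,"fingers": -1},
  {"x": 0,"y": 0.0577,"z": -0.0873,"wx": 0,"wy": 0,"wz": 0,"fingers": -1},
  {"x": 0,"y": 0.0577,"z": -0.0873,"wx": 0,"wy": 0,"wz": 0,"fingers": -1},
])

```text
time: 23.48
ee_pos: [0.5768, -0.1795, 0.2247]
tcp_rot: [-180.0, 0.1, 103.6]
wrist_force: [-11.2, -4.6, 11.5]
opening: 0.0094
```

Run:
```python
from h import *
st()
p,d=bot.camera("scene"); cv2.imwrite("pics/s10.png",cv2.resize(p[100:320,180:450],None,fx=2.6,fy=2.6))
arc(.645,1.245,15)
```

```text
t 23.4833 box xy mm [ -14.   -155.75] z 0.2247 r 156.38 phi 1.66 F box [-12.   -1.8] 11.5 rot [-1.7996e+02  1.1000e-01  1.0362e+02] open 0.0094 q [-17.  12.  16.  94.  -0.  59.]
[{"x": 0, "y": 0.0056, "z": -0.0044, "wx": 0, "wy": 0, "wz": 0, "fingers": -1}, {"x": 0, "y": 0.0113, "z": -0.0085, "wx": 0, "wy": 0, "wz": 0, "fingers": -1}, {"x": 0, "y": 0.0172, "z": -0.0124, "wx": 0, "wy": 0, "wz": 0, "fingers": -1}, {"x": 0, "y": 0.0233, "z": -0.0161, "wx": 0, "wy": 0, "wz": 0, "fingers": -1}, {"x": 0, "y": 0.0294, "z": -0.0196, "wx": 0, "wy": 0, "wz": 0, "fingers": -1}, {"x": 0, "y": 0.0358, "z": -0.0227, "wx": 0, "wy": 0, "wz": 0, "fingers": -1}, {"x": 0, "y": 0.0422, "z": -0.0257, "wx": 0, "wy": 0, "wz": 0, "fingers": -1}, {"x": 0, "y": 0.0488, "z": -0.0283, "wx": 0, "wy": 0, "wz": 0, "fingers": -1}, {"x": 0, "y": 0.0554, "z": -0.0307, "wx": 0, "wy": 0, "wz": 0, "fingers": -1}, {"x": 0, "y": 0.0622, "z": -0.0329, "wx": 0, "wy": 0, "wz": 0, "fingers": -1}, {"x": 0, "y": 0.069, "z": -0.0347, "wx": 0, "wy": 0, "wz": 0, "fingers": -1}, {"x": 0, "y": 0.0759, "z": -0.0363, "wx": 0, "wy": 0, "wz": 0, "fingers": -1}, {"x": 0, "y": 0.0829, "z": -0.0376, "wx": 0, "wy": 0, "wz": 0, "fingers": -1}, {"x": 0, "y": 0.0899, "z": -0.0387, "wx": 0, "wy": 0, "wz": 0, "fingers": -1}, {"x": 0, "y": 0.0969, "z": -0.0394, "wx": 0, "wy": 0, "wz": 0, "fingers": -1}]
```

View pics/s10.png

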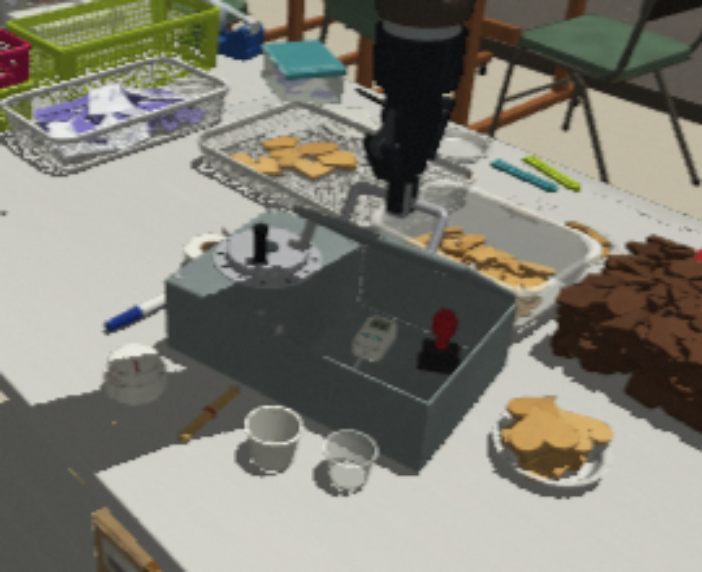

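play_rows([
  {"x": 0,"y": 0.0042,"z": -0.0062,"wx": 0,"wy": 0,"wz": 0,"fingers": -1},
  {"x": 0,"y": 0.0096,"z": -0.0105,"wx": 0,"wy": 0,"wz": 0,"fingers": -1},
  {"x": 0,"y": 0.0156,"z": -0.0146,"wx": 0,"wy": 0,"wz": 0,"fingers": -1},
  {"x": 0,"y": 0.0218,"z": -0.0183,"wx": 0,"wy": 0,"wz": 0,"fingers": -1},
  {"x": 0,"y": 0.028,"z": -0.0219,"wx": 0,"wy": 0,"wz": 0,"fingers": -1},
  {"x": 0,"y": 0.0345,"z": -0.025,"wx": 0,"wy": 0,"wz": 0,"fingers": -1},
  {"x": 0,"y": 0.041,"z": -0.0281,"wx": 0,"wy": 0,"wz": 0,"fingers": -1},
  {"x": 0,"y": 0.0477,"z": -0.0307,"wx": 0,"wy": 0,"wz": 0,"fingers": -1},
  {"x": 0,"y": 0.0477,"z": -0.0307,"wx": 0,"wy": 0,"wz": 0,"fingers": -1},
])

```text
time: 24.28
ee_pos: [0.6243, -0.1679, 0.2551]
tcp_rot: [179.9, 0.1, 103.6]
wrist_force: [-3.5, -3.4, 8.5]
opening: 0.009
```

Run:
```python
from h import *
st()
```

```text
t 24.2833 box xy mm [  34.93 -155.81] z 0.2551 r 159.67 phi 1.35 F box [-4.2 -2.5] 8.5 rot [1.7991e+02 1.2000e-01 1.0364e+02] open 0.009 q [-15.  19.  28.  99.  -0.  61.]
```

play_rows([
  {"x": 0,"y": 0.0066,"z": -0.0028,"wx": 0,"wy": 0,"wz": 0,"fingers": -1},
  {"x": 0,"y": 0.0134,"z": -0.0053,"wx": 0,"wy": 0,"wz": 0,"fingers": -1},
  {"x": 0,"y": 0.0202,"z": -0.0074,"wx": 0,"wy": 0,"wz": 0,"fingers": -1},
  {"x": 0,"y": 0.0271,"z": -0.009,"wx": 0,"wy": 0,"wz": 0,"fingers": -1},
  {"x": 0,"y": 0.0341,"z": -0.0103,"wx": 0,"wy": 0,"wz": 0,"fingers": -1},
  {"x": 0,"y": 0.0411,"z": -0.0114,"wx": 0,"wy": 0,"wz": 0,"fingers": -1},
  {"x": 0,"y": 0.0481,"z": -0.0121,"wx": 0,"wy": 0,"wz": 0,"fingers": -1},
  {"x": 0,"y": 0.0481,"z": -0.0121,"wx": 0,"wy": 0,"wz": 0,"fingers": -1},
  {"x": 0,"y": 0.0481,"z": -0.0121,"wx": 0,"wy": 0,"wz": 0,"fingers": -1},
])

```text
time: 25.03
ee_pos: [0.6716, -0.1565, 0.2671]
tcp_rot: [179.8, 0.1, 103.7]
wrist_force: [1.4, -3.7, 5.4]
opening: 0.0089
```

Run:
```python
from h import *
st()
p,d=bot.camera("scene"); cv2.imwrite("pics/s11.png",cv2.resize(p[100:320,180:450],None,fx=2.6,fy=2.6))
```

```text
t 25.0333 box xy mm [  83.52 -155.83] z 0.2671 r 176.8 phi 1.079 F box [ 0.5 -4. ] 5.4 rot [1.7979e+02 1.3000e-01 1.0365e+02] open 0.0089 q [-13.  27.  40. 103.  -0.  63.]
```

View pics/s11.png

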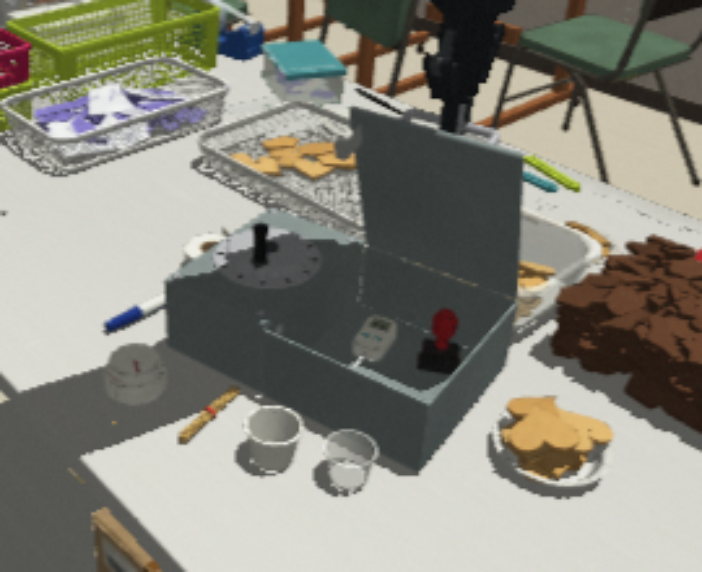

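play_rows([
  {"x": 0,"y": 0,"z": 0,"wx": 0,"wy": 0,"wz": 0,"fingers": -0.45},
  {"x": 0,"y": 0,"z": 0,"wx": 0,"wy": 0,"wz": 0,"fingers": -0.45},
  {"x": 0,"y": 0,"z": 0,"wx": 0,"wy": 0,"wz": 0,"fingers": -0.45},
  {"x": 0,"y": 0,"z": 0,"wx": 0,"wy": 0,"wz": 0,"fingers": -0.45},
])

```text
time: 25.42
ee_pos: [0.6706, -0.156, 0.2646]
tcp_rot: [180.0, -0.0, 103.7]
wrist_force: [-0.4, 0.1, -1.2]
opening: 0.0234
```

Run:
```python
from h import *
st()
p,d=bot.camera("wrist"); cv2.imwrite("pics/w12.png",p)
```

```text
t 25.4167 box xy mm [  82.74 -155.11] z 0.2646 r 175.8 phi 1.081 F box [-0.4  0.2] -1.2 rot [ 1.8000e+02 -3.0000e-02  1.0367e+02] open 0.0234 q [-13.  27.  39. 103.   0.  63.]
```

View pics/w12.png

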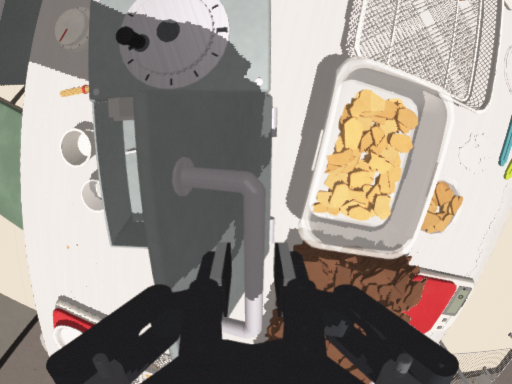

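Bar is free between the fingers (column ~255, fingers at ~215 and ~288). Rising straight up.

play_rows([
  {"x": 0,"y": 0,"z": -0.012,"wx": 0,"wy": 0,"wz": 0,"fingers": -0.45},
  {"x": 0,"y": 0,"z": -0.027,"wx": 0,"wy": 0,"wz": 0,"fingers": -0.45},
  {"x": 0,"y": 0,"z": -0.045,"wx": 0,"wy": 0,"wz": 0,"fingers": -0.45},
  {"x": 0,"y": 0,"z": -0.065,"wx": 0,"wy": 0,"wz": 0,"fingers": -0.45},
  {"x": 0,"y": 0,"z": -0.08,"wx": 0,"wy": 0,"wz": 0,"fingers": -0.45},
  {"x": 0,"y": 0,"z": -0.08,"wx": 0,"wy": 0,"wz": 0,"fingers": -0.45},
])

```text
time: 25.97
ee_pos: [0.6707, -0.1562, 0.3476]
tcp_rot: [179.8, 0.1, 103.7]
wrist_force: [0.5, -1.0, 0.3]
opening: 0.0234
```

Run:
```python
from h import *
st()
```

```text
t 25.9667 box xy mm [  82.76 -155.38] z 0.3476 r 176.04 phi 1.081 F box [ 0.2 -1. ] 0.3 rot [1.7979e+02 9.0000e-02 1.0366e+02] open 0.0234 q [-13.  34.  60. 116.   0.  63.]
```

play_rows([
  {"x": 0,"y": -0.02,"z": -0.005,"wx": 0,"wy": 0,"wz": 0,"fingers": -0.45},
  {"x": 0,"y": -0.05,"z": -0.005,"wx": 0,"wy": 0,"wz": 0,"fingers": -0.45},
  {"x": 0,"y": -0.09,"z": -0.005,"wx": 0,"wy": 0,"wz": 0,"fingers": -0.45},
  {"x": 0,"y": -0.13,"z": -0.005,"wx": 0,"wy": 0,"wz": 0,"fingers": -0.45},
  {"x": 0,"y": -0.17,"z": -0.005,"wx": 0,"wy": 0,"wz": 0,"fingers": -0.45},
  {"x": 0,"y": -0.2,"z": -0.005,"wx": 0,"wy": 0,"wz": 0,"fingers": -0.45},
  {"x": 0,"y": -0.2,"z": -0.005,"wx": 0,"wy": 0,"wz": 0,"fingers": -0.45},
  {"x": 0,"y": -0.2,"z": -0.005,"wx": 0,"wy": 0,"wz": 0,"fingers": -0.45},
  {"x": 0,"y": -0.2,"z": -0.005,"wx": 0,"wy": 0,"wz": 0,"fingers": -0.45},
])

```text
time: 26.72
ee_pos: [0.4765, -0.2035, 0.349]
tcp_rot: [180.0, -0.0, 103.6]
wrist_force: [0.8, 0.3, 0.5]
opening: 0.0235
```

Run:
```python
from h import *
st()
c=bot.get_calibration("scene")
p,d=bot.camera("scene"); cv2.imwrite("pics/s13.png",p)
W=cloud(d,c); b=(W[...,:2]-C)@Rb
s=(W[...,2]>.12)&(W[...,2]<.3)&(b[...,1]<-.075)&(b[...,1]>-.235)&(b[...,0]>0)&(b[...,0]<.12)
x=b[s][:,0];z=W[s][:,2]; a=np.polyfit(z,x,1); print(s.sum(),"lid lean dx/dz",a,"angle rad",np.pi/2-np.arctan(-a[0]))
q=cv2.imread("pics/scene0.png").astype(int); df=np.abs(p.astype(int)-q).max(2)>40; m=np.zeros_like(p); m[df]=255
cv2.imwrite("pics/diff.png",np.hstack([p[100:320,180:450],m[100:320,180:450]]))
```

```text
t 26.7167 box xy mm [-117.12 -155.42] z 0.349 r 194.61 phi 2.217 F box [0.8 0.1] 0.5 rot [ 1.7998e+02 -1.0000e-02  1.0364e+02] open 0.0235 q [-23.   5.  22. 107.   0.  53.]
2946 lid lean dx/dz [-0.28060314  0.11578356] angle rad 1.2972284186336016
```

View pics/diff.png

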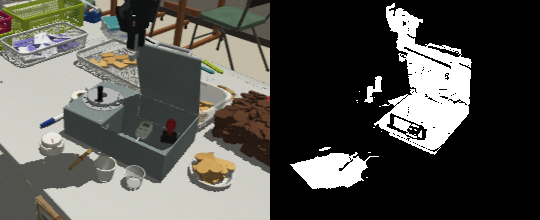

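The lid stands open at about 1.3 rad on its own, and the bystanders show no difference apart from the shadow. I'm handing the job in.

```bash
python3 -c "
from workcell import bot
print(bot.job_done())"
```

```text
the job is handed in; nothing more can be done
None
```

The box is unlocked and its lid stands open by itself at about 1.25 to 1.3 rad. I handed the job in at about 26.7 s of the 72 s.

- **Dialing:** I led the spinner clockwise past mark 4 twice and stopped on it the third time, at about 2.07 to 2.08 rad against 2.094. I then turned counter-clockwise past mark 2 once and stopped on it the second time, at about 1.05 to 1.08 rad against 1.047.
- **Finding the stop:** I turned clockwise in 4 mm steps, then 2 mm, then 1 mm. The bolt's drag began near 2.5 rad and the dial came up hard at about 2.86 rad. The highest push I read there was about 17 N along the spinner's circle, against the 30 N limit.
- **Lid:** After I let go of the spinner, the lid came up with about 5 N at the handle. While swinging it open, the highest wrist force I read was about 17 N. I then released the handle and moved the arm away.
- **Last checks:** The wrist force read close to zero, so nothing is being touched. Comparing the scene picture with the first one, the only changes were the lid, the spinner, the arm and its shadow; none of the things round the box showed movement. No check failed. The two lid angle estimates differed slightly: 1.24 rad from the arm's path and 1.30 rad from the depth picture.

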